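# Fetch the edge paint from behind the dye bottles

## Task

The jar of edge paint is boxed in behind and between the three dye bottles in the white caddy. Move the three bottles out to stand on the steel drip tray; once all three are there, take the jar over to stand on the granite slab, and only then put each bottle back on the same spot in the caddy that it came from. Set everything down gently and upright rather than dropping it, and do not shift the wax tin, the thread spool or the edge roller.

Things in the scene. Friction and masses are not known exactly. Their poses are not given: they have to be found in the camera images.
- red_bottle: Dye bottle, 120 mm tall: white round body 50 mm in diameter with a red label band, shoulder sloping in from 74 to 93 mm height, red screw cap 29 mm in diameter from 94 to 120 mm (grip it here, from above); 0.08 to 0.15 kg. Starts upright on a felt pad of the caddy (which pad varies). Origin at the centre of its underside, z up along its axis.
- blue_bottle: Dye bottle, 120 mm tall: white round body 50 mm in diameter with a blue label band, shoulder sloping in from 74 to 93 mm height, blue screw cap 29 mm in diameter from 94 to 120 mm (grip it here, from above); 0.08 to 0.15 kg. Starts upright on a felt pad of the caddy (which pad varies). Origin at the centre of its underside, z up along its axis.
- green_bottle: Dye bottle, 120 mm tall: white round body 50 mm in diameter with a green label band, shoulder sloping in from 74 to 93 mm height, green screw cap 29 mm in diameter from 94 to 120 mm (grip it here, from above); 0.08 to 0.15 kg. Starts upright on a felt pad of the caddy (which pad varies). Origin at the centre of its underside, z up along its axis.
- paint_jar: Squat jar of edge paint, 56 mm in diameter, 50 mm tall, pale with a yellow band, black lid (upper 15 mm) with a yellow disc; 0.1 to 0.2 kg. Starts on the caddy's rear middle pad, a tall bottle about 8 mm away in front of it (caddy's -x) and on either side; fingers fit round it only once these are gone. Origin at the centre of its underside, z up.
- caddy: White open caddy, fixed, 173 mm (x) by 200 mm (y), walls 4 mm thick, 35 mm high, floor 6 mm thick. Origin at table height; x away from the robot, y left at yaw 0. Inside: x -75 to 90, y -96 to 96 mm. Grey felt pads flush in the floor, 54 mm in diameter: front (-39, 0), rear middle (22, 0; the jar), rear left (22, 61), rear right (22, -61) mm. Each bottle starts within 3 mm of one of the other pads.
- drip_tray: Fixed steel tray, the side area: 130 mm (x) by 244 mm (y) outside, lip 3 mm thick and 12 mm high, floor 3 mm thick. Origin at the centre of its underside, on the table. Room for three bottles in a row along its y, about 68 mm apart. It stands to the left or to the right of the caddy.
- granite_slab: Fixed grey speckled granite slab 150 mm (x) by 230 mm (y), 30 mm thick, with flat top. Origin at the centre of its underside, on the table. It stands on the side opposite the tray. The edge roller lies on it near its +y end; the rest is free.
- wax_tin: Bystander: round flat brass tin 50 mm in diameter, 23 mm tall, in the caddy's front left corner, about (-43, 64) mm in the caddy's frame. Leave it. Origin at the centre of its underside.
- thread_spool: Bystander: wooden-ended spool of cream thread 44 mm in diameter, 42 mm tall, in the caddy's front right corner, about (-43, -64) mm in the caddy's frame. Leave it. Origin at the centre of its underside.
- edge_roller: Bystander: hand tool with wooden handle and brass roller, 120 mm long and 18 mm thick, lying along the slab's x about 85 mm from the slab's centre towards its +y. Leave it. Origin at the middle of its length, at its underside, x towards the brass roller.
Mind the look-alikes: they are no part of the job. Leave any yellow look-alike of the green_bottle alone.

How it is judged:
By the outcome, as a careful person would: the job done as asked, in the order asked, and still so for the second after the job is handed in, with the robot touching nothing.
It also fails if it takes over 144 s, if anything falls off the work surface, if the arm or the gripper's body presses on something with over 40 N, if the wrist force passes 120 N, or if a joint passes its speed limit or range.

## Robot

A 6-joint arm with a two-finger parallel gripper is mounted at the origin on the work surface. World frame = base frame: x ahead of the robot, y to its left, z up, the work surface at z = 0. Lengths are in m, angles in rad, forces in N, time in s.
With the tool pointing down it reaches from about 0.375 to 0.975 m from the base axis. Payload 3.8 kg.
Tool frame: the origin (TCP) lies between the finger pads; the fingertips stand 17 mm ahead of it and the grasp point (between the pads) lies 2 mm behind it; y points along the fingers, z is the direction in which the jaws open and shut, and the axes are right-handed (so a half turn about y gives the same grasp; the last joint's range is limited). The gripper opens to 85 mm and grips with 20 to 120 N. Pads are 22 mm wide; open, the fingers measure 114 mm over their backs; the gripper's body (76 mm by 85 mm) begins 54 mm behind the grasp point. The pads swing forward as they close: fully open they stand 13 mm farther back than shut.
Start: joints at [-0.037, 0.264, 1.604, -0, 1.274, -0.037], TCP at [0.675, -0, 0.248] pointing down, gripper open.
Joint ranges: [-2.63, 2.63], [-0.94, 2.18], [0.31, 2.57], [-1.31, 4.45], [0, 2.66], [-2.55, 2.55]. Speed limits (rad/s): [2.57, 2.57, 3.14, 3.14, 3.14, 3.14].

## Interface

Orientations are given as a rotation vector (axis times angle).
In Python, from workcell import bot, eyes, nets gives the robot as it stands. The module is installed in compiled form; this text tells all that it offers.
- The arm moves only by the tool jog_arm, never from a script. Its arguments are lists of equal length, an entry for each row: "turn": the turn, a rotation vector about the tool's x, y, z in rad, a list of three; "slide": the shift along the tool's x, y, z in mm, a list of three; "grip": the opening in per cent of the stroke, from 0 (shut) to 100 (fully open). A call has 1 to 5 rows; each row shifts and turns the commanded pose from where the row before left it, along the tool's axes as they then stand; what a row does not reach is not made up. A row lasts 1/10 s, in which the tool goes at most 50 mm and 8.59 degrees, less where a joint would pass 70% of its speed; a pose out of reach is approached as far as the arm can. A call with a gripper value outside its range is refused whole. The fingers move at their own pace and stop on an object; "newtons" is the grip in N (left out, the last holds). Time passes only in rows, so rows that do not move let the fingers close. It gives the time, the measured TCP pose, the force and the opening at its end, in the units of the state.
- bot.read_state(): the state, without advancing time (a new reading comes with each control period).
- eyes.read_camera(name): name is "scene" or "side" or "wrist"; returns a dict with "img" (420x560x3 uint8, red, green, blue), "depth" (420x560 float32, m along the optical axis (not along the pixel's ray), 0 where there is no reading), "intrinsics" (3x3 intrinsics, pixels), "position" and "rotation" of the camera in the world. Camera axes: x right, y down, z forward; pixel columns grow to the right and rows downward; lengths in m; the calibration is good to about 2 mm. A picture is of the moment at which its call begins.
- bot.finish_job(): hands the job in, once; it reports no verdict.
Trained networks look in a picture, given as the dict that the camera call returned (one of the last four; its "shot" number tells which), for a name from the list of things; names that differ only in an ending like _2 or _b are one class to them, and where a whole thing is asked for, a point or a joint stands for the part that bears it (a point fixed in the world has none). Each returns a list of dicts, best first, with "conf" (0 to 1); they miss things now and then, are a little off and sometimes report something else, mostly with a low value. They report only what shows in the picture. A call takes as long as a camera call. They do not tell look-alikes from the thing itself.
- nets.search_frame(thing, picture): "xyz" ([x, y, z] in m, in the coordinates of the camera as it stood for that picture, good to about 4 mm: the middle of the surface that is visible of it).
The state is a dict: "time": time; "q": joint angles; "joint_vel": joint speeds; "joint_torque": joint torques, N m; "tool_pos": TCP position; "tcp_rot": TCP orientation; "wrist_force": force on the tool from outside, world axes, zero at the start; "torque": the same for the moment, N m; "width": opening from 0.0 (shut) to 1.0 (fully open).
Only numpy, scipy, OpenCV 4.12 (cv2) and the standard library are available. Lean on these libraries where they do the work, as an engineer would, in place of code of your own. Each camera call takes 0.05 s, during which the arm holds its last target.

## Working session

There is one attempt and no reset: what is moved stays moved. The work goes in short steps, Python scripts to look and compute and a tool call to move; the robot and the scene stay as the last step left them, time stands still between calls to the robot, and variables do not carry over. Pictures are saved under pics/ and viewed, and the job is handed in when it is done.

Besides the shell and the picture viewer there is one more tool, called by a JSON object that holds its "method" and its "body", one argument or row to a line. jog_arm: Moves the arm, as the interface text tells. Its arguments: {"type":"object","properties":{"turn":{"type":"array"},"slide":{"type":"array"},"grip":{"type":"array"},"newtons":{"type":"number"}},"required":["turn","slide","grip"]}

```bash
mkdir -p pics
cat > h.py <<'E'
import numpy as np, cv2
from workcell import bot, eyes, nets
from scipy.spatial.transform import Rotation as R
def shot(name,fn=None):
    p=eyes.read_camera(name)
    if fn: cv2.imwrite('pics/'+fn,cv2.cvtColor(p['img'],cv2.COLOR_RGB2BGR))
    return p
def rot(p):
    r=np.array(p['rotation']); return r if r.shape==(3,3) else R.from_rotvec(r).as_matrix()
def w(p,xyz): return rot(p)@np.array(xyz)+np.array(p['position'])
def cloud(p):
    K=np.array(p['intrinsics']);d=p['depth'];v,u=np.indices(d.shape)
    c=np.stack([(u-K[0,2])/K[0,0]*d,(v-K[1,2])/K[1,1]*d,d],-1)
    return c@rot(p).T+np.array(p['position'])
E
python3 - <<'E'
from h import *
np.set_printoptions(precision=4,suppress=True)
s=bot.read_state()
print(s)
print(R.from_rotvec(s['tcp_rot']).as_matrix())
for c in ['scene','side','wrist']:
    p=shot(c,c+'0.png'); print(c,p['position'])
    for t in ['red_bottle','blue_bottle','green_bottle','paint_jar','caddy','drip_tray','granite_slab','wax_tin','thread_spool','edge_roller']:
        print(c,t,[(round(r['conf'],2),w(p,r['xyz']).round(4)) for r in nets.search_frame(t,p)][:3])
E
```

```text
{'time': 0.0, 'q': array([-0.0369,  0.2647,  1.6054, -0.    ,  1.2737, -0.0369]), 'joint_vel': array([-0.0011, -0.0005, -0.0012, -0.0012, -0.0006,  0.0008]), 'joint_torque': array([  0.0006, -51.5121, -36.7309,  -0.    ,   0.0131,   0.    ]), 'tool_pos': array([0.6743, 0.    , 0.247 ]), 'tcp_rot': array([-1.2108,  1.2109, -1.2081]), 'wrist_force': array([0.1516, 0.411 , 0.7679]), 'torque': array([-0.0485, -0.023 , -0.0539]), 'width': 0.9980408249918701}
[[ 0.     -0.0023  1.    ]
 [-1.      0.0001  0.    ]
 [-0.0001 -1.     -0.0023]]
scene [ 1.04   -0.3085  1.0168]
scene red_bottle [(0.71, array([0.6121, 0.0526, 0.0776]))]
scene blue_bottle [(0.75, array([0.5453, 0.0001, 0.0849]))]
scene green_bottle [(0.9, array([ 0.6136, -0.2453,  0.0834])), (0.76, array([ 0.6081, -0.0641,  0.081 ])), (0.61, array([ 0.446 , -0.2227,  0.0434]))]
scene paint_jar [(0.63, array([ 0.6001, -0.0019,  0.0536])), (0.55, array([ 0.6061, -0.0658,  0.0849])), (0.2, array([0.6134, 0.0536, 0.0782]))]
scene caddy [(0.81, array([ 0.6325, -0.02  ,  0.0066]))]
scene drip_tray []
scene granite_slab [(0.85, array([ 0.
[... 945 characters left out ...]
322, -0.2216,  0.0456]))]
wrist [0.6754 0.0818 0.3745]
wrist red_bottle [(0.81, array([0.6071, 0.0675, 0.0945]))]
wrist blue_bottle [(0.83, array([0.5467, 0.019 , 0.0942]))]
wrist green_bottle [(0.85, array([ 0.734 , -0.0362,  0.0872])), (0.74, array([ 0.6023, -0.0467,  0.0901])), (0.67, array([ 0.6346, -0.1476,  0.0829]))]
wrist paint_jar [(0.96, array([0.5969, 0.008 , 0.0578]))]
wrist caddy [(0.63, array([0.619 , 0.0334, 0.0106]))]
wrist drip_tray [(0.45, array([0.4122, 0.1726, 0.0153]))]
wrist granite_slab [(0.85, array([ 0.4185, -0.1955,  0.0259]))]
wrist wax_tin [(0.79, array([0.5331, 0.0724, 0.0301]))]
wrist thread_spool [(0.97, array([ 0.5356, -0.0506,  0.05  ]))]
wrist edge_roller []
```

```bash
cd pics; python3 -c "
import cv2,numpy as np
a=[cv2.imread(f'{c}0.png') for c in ('scene','side','wrist')]
b=np.zeros_like(a[0])
cv2.imwrite('m0.png',cv2.resize(np.vstack([np.hstack(a[:2]),np.hstack([a[2],b])]),(800,600)))"
```

```text
(no output)
```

View pics/scene0.png

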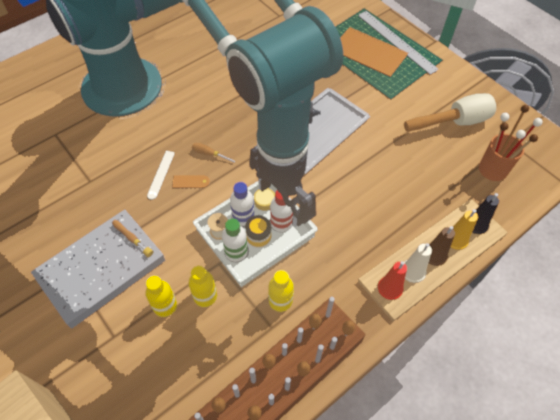

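View pics/side0.png

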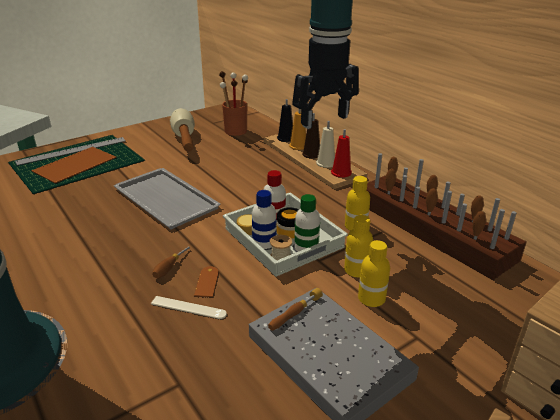

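View pics/wrist0.png

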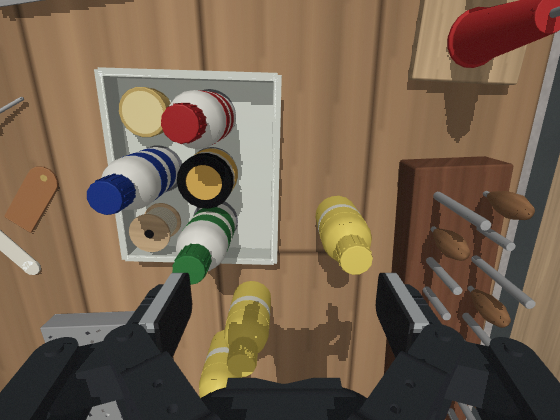

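The scene view shows the caddy at about (255,230). Blue is at the front (240,200), red at rear left (280,208), green at rear right (234,240), and the jar between them at (258,230). The empty tray is on the +y side (330,130) and the slab with the roller on the −y side (100,265). Three yellow look-alikes stand at (160,297), (202,287) and (280,290). Next I'll measure precise poses.

```bash
cat >> h.py <<'E'
from scipy.optimize import least_squares
def circ(xy,r,n=4):
    c=np.median(xy,0)
    f=lambda c:np.hypot(*(xy-c).T)-r
    return least_squares(f,c,loss='soft_l1',f_scale=.001).x
def mask(p,col):
    h=cv2.cvtColor(p['img'],cv2.COLOR_RGB2HSV).astype(int); H,S,V=h[...,0],h[...,1],h[...,2]
    if col=='red': return ((H<6)|(H>172))&(S>150)
    if col=='blue': return (H>108)&(H<128)&(S>140)
    if col=='green': return (H>55)&(H<80)&(S>140)
    if col=='yellow': return (H>20)&(H<34)&(S>120)
def caps(p,box=(.45,.70,-.12,.12),cols=('red','blue','green'),z=(.09,.14)):
    P=cloud(p);o={}
    for c in cols:
        m=mask(p,c)&(P[...,0]>box[0])&(P[...,0]<box[1])&(P[...,1]>box[2])&(P[...,1]<box[3])&(P[...,2]>z[0])&(P[...,2]<z[1])
        q=P[m]
        if len(q)<20: o[c]=None;continue
        zt=np.percentile(q[:,2],95)
        t=q[q[:,2]>zt-.004]; s=q[q[:,2]<zt-.006]
        # rim-based: bounding of top disc ; side fit with known radius
        mid=(np.percentile(t[:,:2],2,0)+np.percentile(t[:,:2],98,0))/2
        o[c]=(len(t),len(s),round(zt,4),mid.round(4),circ(s[:,:2],.0145).round(4) if len(s)>15 else None)
    return o
E
python3 - <<'E'
from h import *
np.set_printoptions(precision=4,suppress=True)
for c in ['scene','side','wrist']:
    p=shot(c); print(c); 
    for k,v in caps(p).items(): print(k,v)
    P=cloud(p)
    # caddy rim, tray lip, slab top: minAreaRect
    for n,b,zr in [('caddy',(.45,.75,-.13,.13),(.031,.039)),('slab',(.3,.65,-.45,-.15),(.026,.034)),('tray',(.3,.75,.14,.42),(.002,.016))]:
        V=p['img'].astype(int); sat=V.max(-1)-V.min(-1)
        m=(sat<40)&(P[...,0]>b[0])&(P[...,0]<b[1])&(P[...,1]>b[2])&(P[...,1]<b[3])&(P[...,2]>zr[0])&(P[...,2]<zr[1])
        q=P[m]
        if len(q)>50:
            r=cv2.minAreaRect((q[:,:2]*1000).astype(np.float32)); print(n,len(q),np.array(r[0]),np.array(r[1]),r[2],np.median(q[:,2]))
E
```

```text
scene
red (32, 4, np.float64(0.1275), array([0.5998, 0.0561]), None)
blue None
green None
caddy 974 [581.0713   5.0742] [208.6011 182.836 ] 88.42670440673828 0.03430099737646247
slab 6449 [ 445.1527 -305.4768] [152.4684 229.7675] 2.5391054153442383 0.029064240002470876
tray 1344 [446.2137 304.2277] [144.8317 247.445 ] 7.796083450317383 0.004266155140560279
side
red (75, 114, np.float64(0.1284), array([0.5961, 0.0641]), array([0.5797, 0.0469]))
blue (89, 110, np.float64(0.1276), array([0.5294, 0.006 ]), array([ 0.5159, -0.0124]))
green (92, 118, np.float64(0.1278), array([ 0.5908, -0.0597]), array([ 0.5745, -0.0757]))
caddy 1054 [618.0006   3.2459] [212.3068 262.424 ] 88.29512786865234 0.03555456937324919
slab 10422 [ 441.2035 -305.8588] [151.0193 230.4293] 2.789196729660034 0.030832570696279427
tray 3090 [510.2056 294.0244] [297.6746 258.1163] 1.449748158454895 0.004812969568427861
wrist
red (1188, 195, np.float64(0.1276), array([0.5988, 0.065 ]), array([0.5981, 0.065 ]))
blue (982, 406, np.float64(0.1274), array([0.5329, 0.0084]), array([0.5321, 0.0076]))
green (544, 288, np.float64(0.1273), array([ 0.5942, -0.0558]), array([ 0.5933, -0.0575]))
caddy 5230 [619.6361   4.2665] [207.9575 260.4797] 88.40367126464844 0.035436926261208646
slab 1642 [ 420.6247 -271.514 ] [111.5472 163.6464] 2.1957592964172363 0.03017845035339975
tray 186 [492.6477 163.2567] [195.985  21.656] 0.4055379629135132 0.0124102151498387
```

Run:
```python
from h import *
np.set_printoptions(precision=4,suppress=True)
for c in ['scene','side']:
    p=shot(c); P=cloud(p); V=p['img'].astype(int); sat=V.max(-1)-V.min(-1)
    m=(sat<35)&(P[...,0]>.33)&(P[...,0]<.58)&(P[...,1]>.14)&(P[...,1]<.46)&(P[...,2]>-.004)&(P[...,2]<.018)
    n,l,st,_=cv2.connectedComponentsWithStats(cv2.erode(m.astype(np.uint8),np.ones((2,2))))
    k=1+np.argmax(st[1:,4]); q=P[l==k]; r=cv2.minAreaRect((q[:,:2]*1000).astype(np.float32)); print(c,st[k],r, np.percentile(q[:,2],[5,50,95]))
    if c=='scene':
        h=cv2.cvtColor(p['img'],cv2.COLOR_RGB2HSV)
        for (x,y) in [(240,189),(280,197),(232,227)]:
            print(h[y,x],P[y,x])
            print(P[y-4:y+5,x,2])
```

```text
scene [ 307   89   62   83 2449] ((446.9703369140625, 308.87017822265625), (141.977294921875, 245.11756896972656), 7.91281795501709) [-0.0012  0.0025  0.0122]
[118 124 173] [0.5367 0.0045 0.1239]
[0.1242 0.1266 0.1276 0.1238 0.1239 0.1271 0.122  0.1236 0.1211]
[  2 176 200] [0.6031 0.0569 0.1232]
[0.1241 0.1278 0.1249 0.1252 0.1232 0.1276 0.1235 0.1198 0.1176]
[ 57 121 156] [ 0.5991 -0.0615  0.1244]
[0.1225 0.1245 0.125  0.1271 0.1244 0.1217 0.1263 0.126  0.1232]
side [ 115  169  105   62 3223] ((442.5610656738281, 299.563232421875), (141.40965270996094, 261.6348876953125), 7.728939056396484) [0.002  0.0047 0.0138]
```

{"method": "jog_arm", "body": {
  "turn": [
    [0,0,0],
    [0,0,0],
    [0,0,0],
    [0,0,0],
    [0,0,0]
  ],
  "slide": [
    [-20,20,-20],
    [-22,20,-28],
    [-23,14,-28],
    [0,0,0],
    [0,0,0]
  ],
  "grip": [80,80,80,80,80],
  "newtons": 40
}}

```text
time: 2.4
tool_pos: [0.5983, 0.0655, 0.194]
tcp_rot: [-1.21, 1.208, -1.208]
wrist_force: [0.2, -0.1, 0.2]
width: 0.8
```

Run:
```python
from h import *
np.set_printoptions(precision=4,suppress=True)
print(bot.read_state())
p=shot('wrist','w1.png'); print(caps(p)); print([(r['conf'],w(p,r['xyz'])) for r in nets.search_frame('red_bottle',p)])
```

```text
{'time': 2.4, 'q': array([ 0.0677,  0.1669,  1.8236, -0.0003,  1.1516,  0.0664]), 'joint_vel': array([-0.0175,  0.0056, -0.0571, -0.004 , -0.0064, -0.0017]), 'joint_torque': array([  0.6533, -43.8457, -33.2973,   0.0833,   0.1896,   0.0197]), 'tool_pos': array([0.5983, 0.0655, 0.194 ]), 'tcp_rot': array([-1.2104,  1.2084, -1.2081]), 'wrist_force': array([ 0.2027, -0.1484,  0.2099]), 'torque': array([-0.0227, -0.0124,  0.0108]), 'width': 0.7995643635009136}
{'red': (1420, 329, np.float64(0.1274), array([0.5982, 0.0657]), array([0.5983, 0.065 ])), 'blue': (12, 34, np.float64(0.1149), array([0.5467, 0.0065]), array([0.5321, 0.0077])), 'green': (503, 542, np.float64(0.1269), array([ 0.5937, -0.0504]), array([ 0.5933, -0.0574]))}
[(0.77, array([0.5973, 0.0777, 0.0936])), (0.46, array([0.5445, 0.028 , 0.0779]))]
```

View pics/w1.png

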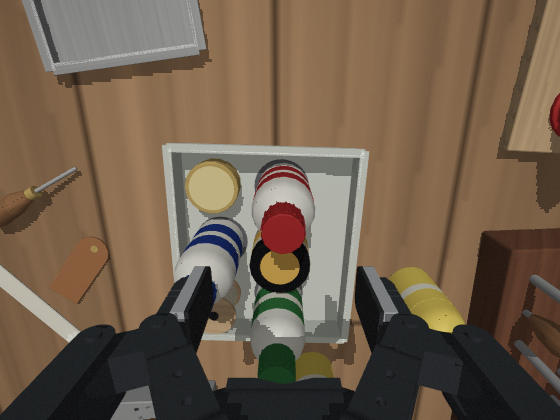

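The red cap (283,228) is centred between the fingers (210 and 357). Now descend and grip.

{"method": "jog_arm", "body": {
  "turn": [
    [0,0,0],
    [0,0,0],
    [0,0,0],
    [0,0,0],
    [0,0,0]
  ],
  "slide": [
    [0,25,0],
    [0,25,0],
    [0,18,0],
    [0,9,0],
    [0,0,0]
  ],
  "grip": [80,80,80,80,80]
}}

```text
time: 3.0
tool_pos: [0.5991, 0.0643, 0.1164]
tcp_rot: [-1.21, 1.211, -1.209]
wrist_force: [-0.1, -0.8, -0.6]
width: 0.803
```

{"method": "jog_arm", "body": {
  "turn": [
    [0,0,0],
    [0,0,0],
    [0,0,0],
    [0,0,0],
    [0,0,0]
  ],
  "slide": [
    [0,0,0],
    [0,0,0],
    [0,0,0],
    [0,0,0],
    [0,0,0]
  ],
  "grip": [45,20,20,20,20]
}}

```text
time: 3.5
tool_pos: [0.5998, 0.0651, 0.1189]
tcp_rot: [-1.208, 1.208, -1.21]
wrist_force: [-1.6, -0.2, 6.5]
width: 0.325
```

{"method": "jog_arm", "body": {
  "turn": [
    [0,0,0],
    [0,0,0],
    [0,0,0],
    [0,0,0],
    [0,0,0]
  ],
  "slide": [
    [0,-4,0],
    [0,-12,0],
    [0,-26,0],
    [0,-28,0],
    [0,0,0]
  ],
  "grip": [20,20,20,20,20]
}}

```text
time: 4.0
tool_pos: [0.6023, 0.0653, 0.1928]
tcp_rot: [-1.202, 1.203, -1.213]
wrist_force: [0.7, -0.1, -0.4]
width: 0.324
```

{"method": "jog_arm", "body": {
  "turn": [
    [0,0,0],
    [0,0,0],
    [0,0,0],
    [0,0,0],
    [0,0,0]
  ],
  "slide": [
    [-20,0,-10],
    [-35,0,-20],
    [-40,0,-20],
    [-40,0,-20],
    [-40,0,-20]
  ],
  "grip": [20,20,20,20,20]
}}

```text
time: 4.5
tool_pos: [0.5076, 0.241, 0.1865]
tcp_rot: [-1.21, 1.21, -1.209]
wrist_force: [-0.2, 0.8, -1.3]
width: 0.325
```

{"method": "jog_arm", "body": {
  "turn": [
    [0,0,0],
    [0,0,0],
    [0,0,0],
    [0,0,0],
    [0,0,0]
  ],
  "slide": [
    [-40,0,-20],
    [-40,0,-20],
    [-30,0,-20],
    [-20,0,-13],
    [0,0,0]
  ],
  "grip": [20,20,20,20,20]
}}

```text
time: 5.0
tool_pos: [0.4337, 0.3722, 0.1864]
tcp_rot: [-1.212, 1.208, -1.206]
wrist_force: [0.3, -0.0, -0.8]
width: 0.322
```

Run:
```python
from h import *
np.set_printoptions(precision=4,suppress=True)
s=bot.read_state();print(s['tool_pos'],s['tcp_rot'],s['wrist_force'],s['width'])
for c in ('wrist','scene','side'): p=shot(c,c[0]+'2.png')
```

```text
[0.4337 0.3722 0.1864] [-1.2121  1.2076 -1.2056] [ 0.2824 -0.0485 -0.7553] 0.3222656987879477
```

View pics/w2.png

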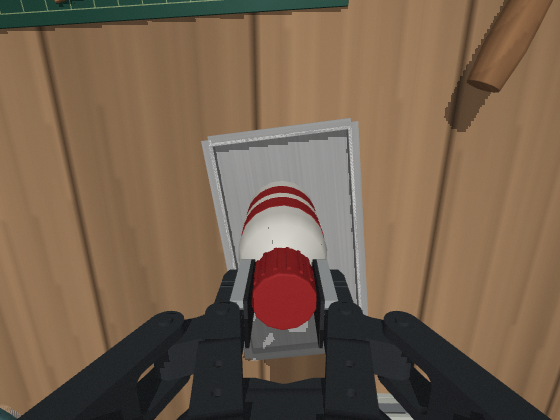

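View pics/s2.png

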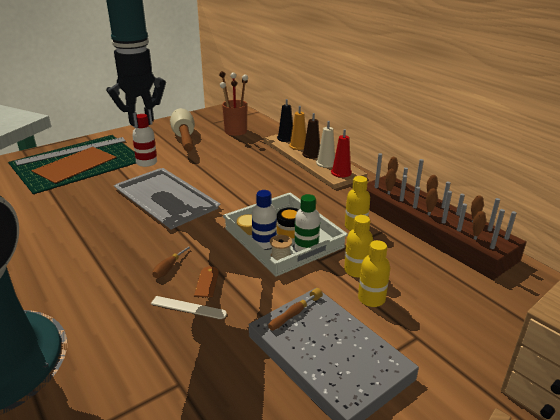

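The bottle hangs upright over the tray; the tray's far corners show at (203,141) and (357,121). I'll compute the tray pose from those.

```bash
cat >> h.py <<'E'
def ray(p,u,v,z):
    K=np.array(p['intrinsics']); d=rot(p)@np.array([(u-K[0,2])/K[0,0],(v-K[1,2])/K[1,1],1]); o=np.array(p['position'])
    return o+d*(z-o[2])/d[2]
E
python3 - <<'E'
from h import *
np.set_printoptions(precision=4,suppress=True)
p=shot('wrist'); a=ray(p,203,141,.012);b=ray(p,357,121,.012); print(a,b,np.linalg.norm(a-b))
e=(b-a)[:2];e/=np.linalg.norm(e); print(np.degrees(np.arctan2(e[1],e[0])))
n=np.array([-e[1],e[0]]); c=((a+b)/2)[:2]-.122*n; print('c',c,[c+k*.068*n for k in (-1,0,1)])
E
```

```text
[0.3627 0.4154 0.012 ] [0.502  0.4332 0.012 ] 0.14045761926820807
7.296211648003462
c [0.4478 0.3033] [array([0.4565, 0.2358]), array([0.4478, 0.3033]), array([0.4392, 0.3707])]
```

{"method": "jog_arm", "body": {
  "turn": [
    [0,0,0],
    [0,0,0],
    [0,0,0],
    [0,0,0],
    [0,0,0]
  ],
  "slide": [
    [0,15,3],
    [0,20,2],
    [0,18,0],
    [0,9,0],
    [0,4,0]
  ],
  "grip": [20,20,20,20,20]
}}

```text
time: 5.7
tool_pos: [0.4406, 0.3686, 0.1192]
tcp_rot: [-1.212, 1.211, -1.21]
wrist_force: [0.6, -0.6, -0.9]
width: 0.321
```

{"method": "jog_arm", "body": {
  "turn": [
    [0,0,0],
    [0,0,0],
    [0,0,0]
  ],
  "slide": [
    [0,1,0],
    [0,1,0],
    [0,0,0]
  ],
  "grip": [20,20,20]
}}

```text
time: 6.0
tool_pos: [0.4416, 0.3704, 0.1201]
tcp_rot: [-1.208, 1.209, -1.209]
wrist_force: [-0.2, -0.7, -0.5]
width: 0.324
```

{"method": "jog_arm", "body": {
  "turn": [
    [0,0,0],
    [0,0,0],
    [0,0,0]
  ],
  "slide": [
    [0,1,0],
    [0,1,0],
    [0,0,0]
  ],
  "grip": [20,20,20]
}}

```text
time: 6.3
tool_pos: [0.441, 0.3701, 0.1174]
tcp_rot: [-1.209, 1.209, -1.209]
wrist_force: [-0.8, -0.8, -1.3]
width: 0.32
```

{"method": "jog_arm", "body": {
  "turn": [
    [0,0,0],
    [0,0,0]
  ],
  "slide": [
    [0,1,0],
    [0,0,0]
  ],
  "grip": [20,20]
}}

```text
time: 6.5
tool_pos: [0.4409, 0.37, 0.1162]
tcp_rot: [-1.209, 1.209, -1.209]
wrist_force: [0.0, -0.2, -1.4]
width: 0.321
```

{"method": "jog_arm", "body": {
  "turn": [
    [0,0,0],
    [0,0,0]
  ],
  "slide": [
    [0,1,0],
    [0,0,0]
  ],
  "grip": [20,20]
}}

```text
time: 6.7
tool_pos: [0.4411, 0.3703, 0.116]
tcp_rot: [-1.209, 1.209, -1.209]
wrist_force: [-1.9, -0.5, 3.1]
width: 0.32
```

{"method": "jog_arm", "body": {
  "turn": [
    [0,0,0],
    [0,0,0]
  ],
  "slide": [
    [0,1,0],
    [0,0,0]
  ],
  "grip": [20,20]
}}

```text
time: 6.9
tool_pos: [0.4412, 0.3706, 0.1159]
tcp_rot: [-1.208, 1.209, -1.209]
wrist_force: [-3.4, -0.8, 7.9]
width: 0.325
```

Contact came at z≈0.116 as predicted. Release and retreat.

{"method": "jog_arm", "body": {
  "turn": [
    [0,0,0],
    [0,0,0],
    [0,0,0],
    [0,0,0],
    [0,0,0]
  ],
  "slide": [
    [0,-1,0],
    [0,0,0],
    [0,0,0],
    [0,-8,0],
    [0,-20,0]
  ],
  "grip": [40,60,75,75,75]
}}

```text
time: 7.4
tool_pos: [0.4396, 0.3688, 0.1415]
tcp_rot: [-1.214, 1.211, -1.21]
wrist_force: [0.6, -0.4, -0.2]
width: 0.748
```

{"method": "jog_arm", "body": {
  "turn": [
    [0,0,0],
    [0,0,0],
    [0,0,0],
    [0,0,0],
    [0,0,0]
  ],
  "slide": [
    [0,-45,0],
    [40,-10,10],
    [46,0,12],
    [46,0,12],
    [46,0,12]
  ],
  "grip": [75,75,75,75,75]
}}

```text
time: 7.9
tool_pos: [0.4874, 0.1906, 0.1992]
tcp_rot: [-1.208, 1.208, -1.209]
wrist_force: [1.0, -0.2, -0.8]
width: 0.747
```

{"method": "jog_arm", "body": {
  "turn": [
    [0,0,0],
    [0,0,0],
    [0,0,0],
    [0,0,0],
    [0,0,0]
  ],
  "slide": [
    [46,0,12],
    [46,0,12],
    [46,0,12],
    [46,0,9],
    [0,0,0]
  ],
  "grip": [75,75,75,75,75]
}}

```text
time: 8.4
tool_pos: [0.5331, 0.0028, 0.199]
tcp_rot: [-1.207, 1.211, -1.216]
wrist_force: [0.4, 0.0, -0.2]
width: 0.748
```

Run:
```python
from h import *
np.set_printoptions(precision=4,suppress=True)
s=bot.read_state();print(s['time'],s['tool_pos'],s['tcp_rot'],s['wrist_force'],s['width'])
p=shot('wrist','w3.png'); print(caps(p)); shot('side','s3.png')
a=cv2.imread('pics/w3.png');b=cv2.imread('pics/s3.png');cv2.imwrite('pics/m3.png',cv2.resize(np.hstack([a,b]),(800,300)))
```

```text
8.4 [0.5331 0.0028 0.199 ] [-1.207   1.2113 -1.2158] [ 0.4066  0.0082 -0.2222] 0.7484352667565954
{'red': None, 'blue': (1376, 286, np.float64(0.1273), array([0.5321, 0.0085]), array([0.532 , 0.0076])), 'green': (75, 152, np.float64(0.1266), array([ 0.5817, -0.0589]), array([ 0.5676, -0.0457]))}
```

View pics/m3.png

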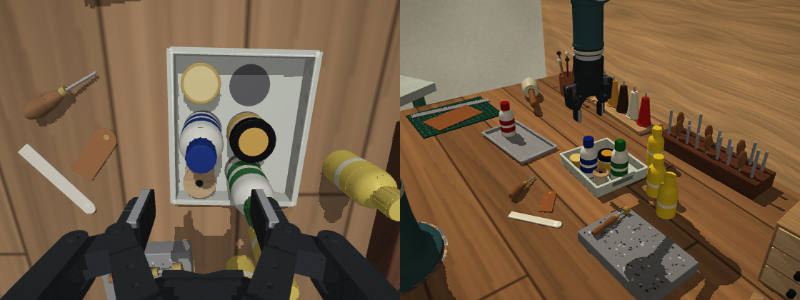

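Red stands upright on the tray. Next is blue, whose cap is centred at (0.532, 0.008).

{"method": "jog_arm", "body": {
  "turn": [
    [0,0,0],
    [0,0,0],
    [0,0,0],
    [0,0,0],
    [0,0,0]
  ],
  "slide": [
    [0,20,0],
    [0,27,0],
    [0,25,0],
    [0,10,0],
    [0,0,0]
  ],
  "grip": [75,75,75,75,75]
}}

```text
time: 9.0
tool_pos: [0.5303, 0.0093, 0.1146]
tcp_rot: [-1.213, 1.211, -1.206]
wrist_force: [-0.5, -0.2, -0.1]
width: 0.75
```

{"method": "jog_arm", "body": {
  "turn": [
    [0,0,0]
  ],
  "slide": [
    [0,0,0]
  ],
  "grip": [75]
}}

```text
time: 9.1
tool_pos: [0.5325, 0.0088, 0.1171]
tcp_rot: [-1.209, 1.208, -1.209]
wrist_force: [0.9, 0.4, 0.9]
width: 0.749
```

{"method": "jog_arm", "body": {
  "turn": [
    [0,0,0],
    [0,0,0],
    [0,0,0],
    [0,0,0],
    [0,0,0]
  ],
  "slide": [
    [0,0,0],
    [0,0,0],
    [0,0,0],
    [0,0,0],
    [0,0,0]
  ],
  "grip": [45,20,20,20,20]
}}

```text
time: 9.6
tool_pos: [0.5327, 0.0079, 0.1177]
tcp_rot: [-1.208, 1.208, -1.21]
wrist_force: [-0.6, -0.5, 6.0]
width: 0.326
```

{"method": "jog_arm", "body": {
  "turn": [
    [0,0,0],
    [0,0,0],
    [0,0,0],
    [0,0,0],
    [0,0,0]
  ],
  "slide": [
    [0,-4,0],
    [0,-12,0],
    [0,-26,0],
    [0,-28,0],
    [0,0,0]
  ],
  "grip": [20,20,20,20,20]
}}

```text
time: 10.1
tool_pos: [0.5353, 0.0078, 0.1915]
tcp_rot: [-1.203, 1.203, -1.214]
wrist_force: [0.6, 0.7, -0.6]
width: 0.324
```

{"method": "jog_arm", "body": {
  "turn": [
    [0,0,0],
    [0,0,0],
    [0,0,0],
    [0,0,0],
    [0,0,0]
  ],
  "slide": [
    [-20,0,-10],
    [-35,0,-12],
    [-40,0,-12],
    [-40,0,-12],
    [-40,0,-12]
  ],
  "grip": [20,20,20,20,20]
}}

```text
time: 10.6
tool_pos: [0.4729, 0.1841, 0.1856]
tcp_rot: [-1.209, 1.21, -1.21]
wrist_force: [1.0, 0.5, -0.6]
width: 0.325
```

{"method": "jog_arm", "body": {
  "turn": [
    [0,0,0],
    [0,0,0],
    [0,0,0],
    [0,0,0],
    [0,0,0]
  ],
  "slide": [
    [-40,0,-12],
    [-40,0,-12],
    [-26,0,-2],
    [-13,0,0],
    [0,0,0]
  ],
  "grip": [20,20,20,20,20]
}}

```text
time: 11.1
tool_pos: [0.4478, 0.303, 0.1858]
tcp_rot: [-1.211, 1.208, -1.208]
wrist_force: [0.7, -0.6, -1.1]
width: 0.329
```

{"method": "jog_arm", "body": {
  "turn": [
    [0,0,0],
    [0,0,0]
  ],
  "slide": [
    [0,0,0],
    [0,0,0]
  ],
  "grip": [20,20]
}}

```text
time: 11.3
tool_pos: [0.4482, 0.3006, 0.186]
tcp_rot: [-1.21, 1.21, -1.211]
wrist_force: [-0.5, -1.2, -0.0]
width: 0.326
```

{"method": "jog_arm", "body": {
  "turn": [
    [0,0,0],
    [0,0,0],
    [0,0,0],
    [0,0,0],
    [0,0,0]
  ],
  "slide": [
    [0,16,0],
    [0,22,0],
    [0,18,0],
    [0,8,0],
    [0,3,0]
  ],
  "grip": [20,20,20,20,20]
}}

```text
time: 11.8
tool_pos: [0.4477, 0.3006, 0.1183]
tcp_rot: [-1.211, 1.211, -1.21]
wrist_force: [0.0, 0.5, -1.2]
width: 0.323
```

{"method": "jog_arm", "body": {
  "turn": [
    [0,0,0],
    [0,0,0],
    [0,0,0],
    [0,0,0]
  ],
  "slide": [
    [0,1,0],
    [0,1,0],
    [0,1,0],
    [0,0,0]
  ],
  "grip": [20,20,20,20]
}}

```text
time: 12.2
tool_pos: [0.4483, 0.3022, 0.1169]
tcp_rot: [-1.208, 1.209, -1.209]
wrist_force: [-0.0, 1.0, -1.1]
width: 0.324
```

{"method": "jog_arm", "body": {
  "turn": [
    [0,0,0],
    [0,0,0]
  ],
  "slide": [
    [0,1,0],
    [0,0,0]
  ],
  "grip": [20,20]
}}

```text
time: 12.4
tool_pos: [0.448, 0.3021, 0.1154]
tcp_rot: [-1.209, 1.209, -1.209]
wrist_force: [0.3, 0.3, -1.9]
width: 0.323
```

{"method": "jog_arm", "body": {
  "turn": [
    [0,0,0],
    [0,0,0]
  ],
  "slide": [
    [0,1,0],
    [0,0,0]
  ],
  "grip": [20,20]
}}

```text
time: 12.6
tool_pos: [0.4481, 0.3022, 0.1148]
tcp_rot: [-1.209, 1.209, -1.209]
wrist_force: [-1.6, 0.9, 2.4]
width: 0.329
```

{"method": "jog_arm", "body": {
  "turn": [
    [0,0,0],
    [0,0,0]
  ],
  "slide": [
    [0,1,0],
    [0,0,0]
  ],
  "grip": [20,20]
}}

```text
time: 12.8
tool_pos: [0.4483, 0.3025, 0.1148]
tcp_rot: [-1.208, 1.209, -1.209]
wrist_force: [-4.3, -0.8, 9.3]
width: 0.323
```

{"method": "jog_arm", "body": {
  "turn": [
    [0,0,0],
    [0,0,0],
    [0,0,0],
    [0,0,0],
    [0,0,0]
  ],
  "slide": [
    [0,-1,0],
    [0,0,0],
    [0,0,0],
    [0,-8,0],
    [0,-20,0]
  ],
  "grip": [40,60,75,75,75]
}}

```text
time: 13.3
tool_pos: [0.4464, 0.301, 0.1406]
tcp_rot: [-1.214, 1.211, -1.209]
wrist_force: [0.3, 0.5, 0.7]
width: 0.746
```

{"method": "jog_arm", "body": {
  "turn": [
    [0,0,0],
    [0,0,0],
    [0,0,0],
    [0,0,0],
    [0,0,0]
  ],
  "slide": [
    [0,-45,0],
    [36,-10,14],
    [43,0,18],
    [43,0,18],
    [43,0,18]
  ],
  "grip": [75,75,75,75,75]
}}

```text
time: 13.8
tool_pos: [0.5166, 0.1356, 0.1983]
tcp_rot: [-1.208, 1.208, -1.209]
wrist_force: [-0.2, 0.3, -0.1]
width: 0.754
```

{"method": "jog_arm", "body": {
  "turn": [
    [0,0,0],
    [0,0,0],
    [0,0,0],
    [0,0,0],
    [0,0,0]
  ],
  "slide": [
    [43,0,18],
    [43,0,18],
    [43,0,18],
    [43,0,16],
    [23,0,8]
  ],
  "grip": [75,75,75,75,75]
}}

```text
time: 14.3
tool_pos: [0.5951, -0.0615, 0.1979]
tcp_rot: [-1.208, 1.21, -1.212]
wrist_force: [0.6, 0.7, 0.2]
width: 0.745
```

{"method": "jog_arm", "body": {
  "turn": [
    [0,0,0],
    [0,0,0]
  ],
  "slide": [
    [0,0,0],
    [0,0,0]
  ],
  "grip": [75,75]
}}

```text
time: 14.5
tool_pos: [0.5939, -0.0583, 0.1974]
tcp_rot: [-1.208, 1.211, -1.21]
wrist_force: [-0.1, 0.8, 0.1]
width: 0.753
```

Run:
```python
from h import *
np.set_printoptions(precision=4,suppress=True)
s=bot.read_state();print(s['time'],s['tool_pos'],s['tcp_rot'],s['wrist_force'],s['width'])
p=shot('wrist','w4.png'); print(caps(p)); shot('side','s4.png')
a=cv2.imread('pics/w4.png');b=cv2.imread('pics/s4.png');cv2.imwrite('pics/m4.png',cv2.resize(np.hstack([a,b]),(800,300)))
```

```text
14.5 [ 0.5939 -0.0583  0.1974] [-1.2083  1.2109 -1.2098] [-0.1049  0.8087  0.1219] 0.7533618314965619
{'red': None, 'blue': None, 'green': (1294, 281, np.float64(0.1274), array([ 0.5933, -0.0569]), array([ 0.5933, -0.0575]))}
```

View pics/m4.png

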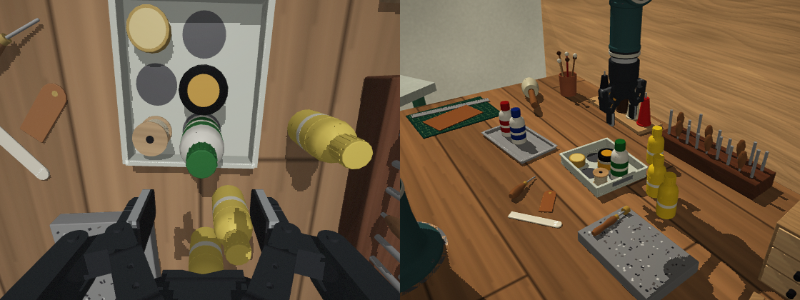

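Red and blue stand on the tray. The green cap is aligned with the fingers, so descend.

{"method": "jog_arm", "body": {
  "turn": [
    [0,0,0],
    [0,0,0],
    [0,0,0],
    [0,0,0],
    [0,0,0]
  ],
  "slide": [
    [0,20,0],
    [0,27,0],
    [0,24,0],
    [0,10,0],
    [0,0,0]
  ],
  "grip": [75,75,75,75,75]
}}

```text
time: 15.1
tool_pos: [0.5923, -0.0566, 0.1145]
tcp_rot: [-1.212, 1.211, -1.206]
wrist_force: [-1.4, 0.6, 0.5]
width: 0.748
```

{"method": "jog_arm", "body": {
  "turn": [
    [0,0,0]
  ],
  "slide": [
    [0,0,0]
  ],
  "grip": [75]
}}

```text
time: 15.2
tool_pos: [0.5945, -0.0574, 0.1171]
tcp_rot: [-1.209, 1.208, -1.209]
wrist_force: [-0.6, -0.4, 0.5]
width: 0.749
```

{"method": "jog_arm", "body": {
  "turn": [
    [0,0,0],
    [0,0,0],
    [0,0,0],
    [0,0,0],
    [0,0,0]
  ],
  "slide": [
    [0,0,0],
    [0,0,0],
    [0,0,0],
    [0,0,0],
    [0,0,0]
  ],
  "grip": [45,20,20,20,20]
}}

```text
time: 15.7
tool_pos: [0.5947, -0.0582, 0.1178]
tcp_rot: [-1.208, 1.208, -1.21]
wrist_force: [-2.1, 0.5, 6.0]
width: 0.324
```

{"method": "jog_arm", "body": {
  "turn": [
    [0,0,0],
    [0,0,0],
    [0,0,0],
    [0,0,0],
    [0,0,0]
  ],
  "slide": [
    [0,-4,0],
    [0,-14,0],
    [0,-32,0],
    [0,-32,0],
    [0,0,0]
  ],
  "grip": [20,20,20,20,20]
}}

```text
time: 16.2
tool_pos: [0.5978, -0.0586, 0.2051]
tcp_rot: [-1.202, 1.201, -1.215]
wrist_force: [1.6, -0.4, 0.3]
width: 0.326
```

{"method": "jog_arm", "body": {
  "turn": [
    [0,0,0],
    [0,0,0],
    [0,0,0],
    [0,0,0],
    [0,0,0]
  ],
  "slide": [
    [-20,0,-10],
    [-35,0,-17],
    [-40,0,-20],
    [-40,0,-20],
    [-40,0,-20]
  ],
  "grip": [20,20,20,20,20]
}}

```text
time: 16.7
tool_pos: [0.5058, 0.1181, 0.1982]
tcp_rot: [-1.209, 1.21, -1.21]
wrist_force: [0.4, 0.6, -0.9]
width: 0.324
```

{"method": "jog_arm", "body": {
  "turn": [
    [0,0,0],
    [0,0,0],
    [0,0,0],
    [0,0,0],
    [0,0,0]
  ],
  "slide": [
    [-40,0,-20],
    [-35,0,-15],
    [-25,0,-10],
    [-16,0,-6],
    [0,0,0]
  ],
  "grip": [20,20,20,20,20]
}}

```text
time: 17.2
tool_pos: [0.4549, 0.2347, 0.1982]
tcp_rot: [-1.211, 1.208, -1.206]
wrist_force: [-0.1, -0.8, -1.5]
width: 0.324
```

{"method": "jog_arm", "body": {
  "turn": [
    [0,0,0],
    [0,0,0]
  ],
  "slide": [
    [0,0,0],
    [0,0,0]
  ],
  "grip": [20,20]
}}

```text
time: 17.4
tool_pos: [0.4562, 0.2322, 0.1981]
tcp_rot: [-1.209, 1.209, -1.21]
wrist_force: [0.2, -0.2, -1.7]
width: 0.325
```

{"method": "jog_arm", "body": {
  "turn": [
    [0,0,0],
    [0,0,0],
    [0,0,0],
    [0,0,0],
    [0,0,0]
  ],
  "slide": [
    [-1,18,0],
    [-1,28,0],
    [0,22,0],
    [0,9,0],
    [0,3,0]
  ],
  "grip": [20,20,20,20,20]
}}

```text
time: 17.9
tool_pos: [0.4555, 0.2339, 0.1171]
tcp_rot: [-1.211, 1.211, -1.21]
wrist_force: [-0.3, 0.9, 0.2]
width: 0.328
```

{"method": "jog_arm", "body": {
  "turn": [
    [0,0,0],
    [0,0,0],
    [0,0,0],
    [0,0,0],
    [0,0,0]
  ],
  "slide": [
    [0,1,0],
    [0,1,0],
    [0,1,0],
    [0,1,0],
    [0,0,0]
  ],
  "grip": [20,20,20,20,20]
}}

```text
time: 18.4
tool_pos: [0.4564, 0.2352, 0.1148]
tcp_rot: [-1.208, 1.209, -1.209]
wrist_force: [-0.9, 0.1, 0.2]
width: 0.325
```

{"method": "jog_arm", "body": {
  "turn": [
    [0,0,0],
    [0,0,0]
  ],
  "slide": [
    [0,1,0],
    [0,0,0]
  ],
  "grip": [20,20]
}}

```text
time: 18.6
tool_pos: [0.4566, 0.2355, 0.1148]
tcp_rot: [-1.208, 1.209, -1.209]
wrist_force: [-2.3, -0.2, 5.8]
width: 0.33
```

{"method": "jog_arm", "body": {
  "turn": [
    [0,0,0],
    [0,0,0],
    [0,0,0],
    [0,0,0],
    [0,0,0]
  ],
  "slide": [
    [0,-1,0],
    [0,0,0],
    [0,0,0],
    [0,-8,0],
    [0,-20,0]
  ],
  "grip": [40,60,75,75,75]
}}

```text
time: 19.1
tool_pos: [0.4543, 0.2342, 0.1408]
tcp_rot: [-1.214, 1.211, -1.209]
wrist_force: [0.3, -0.1, -0.2]
width: 0.751
```

{"method": "jog_arm", "body": {
  "turn": [
    [0,0,0],
    [0,0,0],
    [0,0,0],
    [0,0,0],
    [0,0,0]
  ],
  "slide": [
    [0,-45,0],
    [36,-10,20],
    [40,0,26],
    [40,0,26],
    [40,0,26]
  ],
  "grip": [75,75,75,75,100]
}}

```text
time: 19.6
tool_pos: [0.555, 0.0776, 0.1984]
tcp_rot: [-1.208, 1.208, -1.209]
wrist_force: [0.0, 1.5, -0.3]
width: 0.897
```

{"method": "jog_arm", "body": {
  "turn": [
    [0,0,0],
    [0,0,0],
    [0,0,0],
    [0,0,0],
    [0,0,0]
  ],
  "slide": [
    [40,0,26],
    [30,0,14],
    [0,0,0],
    [0,0,0],
    [0,0,0]
  ],
  "grip": [100,100,100,100,100]
}}

```text
time: 20.1
tool_pos: [0.5935, 0.0097, 0.1973]
tcp_rot: [-1.209, 1.21, -1.208]
wrist_force: [-0.0, 0.0, -0.2]
width: 1.003
```

```bash
cat > jar.py <<'E'
from h import *
import sys
np.set_printoptions(precision=4,suppress=True)
s=bot.read_state();print(s['time'],s['tool_pos'],s['tcp_rot'],s['wrist_force'],s['width'])
p=shot('wrist',sys.argv[1]+'w.png'); shot('side',sys.argv[1]+'s.png'); P=cloud(p)
x0,y0,z0=map(float,sys.argv[2:5])
m=(np.hypot(P[...,0]-x0,P[...,1]-y0)<.045)&(abs(P[...,2]-z0)<.006); q=P[m]
zt=np.median(q[:,2]);q=q[abs(q[:,2]-zt)<.004]
mec=cv2.minEnclosingCircle((q[:,:2]*1000).astype(np.float32))
print(len(q),zt,'mid',(np.percentile(q[:,:2],1,0)+np.percentile(q[:,:2],99,0))/2,'ext',np.ptp(q[:,:2],axis=0),mec)
print([(r['conf'],w(p,r['xyz'])) for r in nets.search_frame('paint_jar',p)])
a=cv2.imread('pics/'+sys.argv[1]+'w.png');b=cv2.imread('pics/'+sys.argv[1]+'s.png');cv2.imwrite('pics/'+sys.argv[1]+'m.png',cv2.resize(np.hstack([a,b]),(800,300)))
E
python3 jar.py j5 .594 .004 .056
```

```text
20.1 [0.5935 0.0097 0.1973] [-1.2095  1.2096 -1.2083] [-0.0481  0.0354 -0.1578] 1.0034038180551512
3050 0.05659083269432574 mid [0.595  0.0041] ext [0.055  0.0552] ((595.1107788085938, 3.5157415866851807), 27.911100387573242)
[(0.8, array([0.5963, 0.0086, 0.0561]))]
```

View pics/j5m.png

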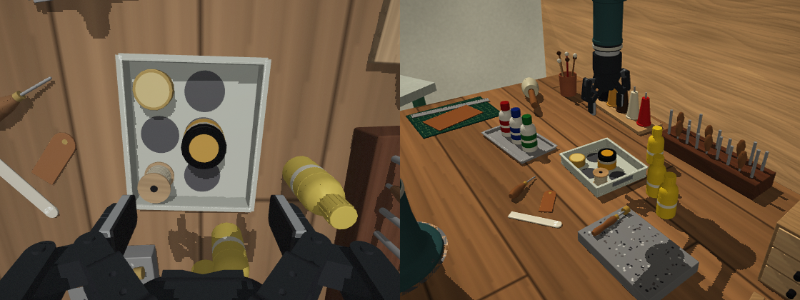

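All three bottles stand on the tray and the jar is now free at (0.595, 0.004). Next I'll grasp the jar.

{"method": "jog_arm", "body": {
  "turn": [
    [0,0,0],
    [0,0,0],
    [0,0,0],
    [0,0,0],
    [0,0,0]
  ],
  "slide": [
    [3,25,1],
    [3,38,0.5],
    [0,35,0],
    [0,20,0],
    [0,5,0]
  ],
  "grip": [100,100,100,100,100]
}}

```text
time: 20.75
tool_pos: [0.5926, 0.004, 0.0711]
tcp_rot: [-1.214, 1.213, -1.205]
wrist_force: [0.2, 0.3, -0.7]
width: 1.0
```

{"method": "jog_arm", "body": {
  "turn": [
    [0,0,0],
    [0,0,0],
    [0,0,0],
    [0,0,0],
    [0,0,0]
  ],
  "slide": [
    [0,10,0],
    [0,15,0],
    [0,10,0],
    [0,5,0],
    [0,0,0]
  ],
  "grip": [100,100,100,100,100]
}}

```text
time: 21.25
tool_pos: [0.5949, 0.003, 0.0334]
tcp_rot: [-1.21, 1.21, -1.208]
wrist_force: [-0.1, 0.9, -0.0]
width: 1.001
```

```bash
python3 jar.py j6 .595 .004 .056
```

```text
21.25 [0.5949 0.003  0.0334] [-1.2103  1.2104 -1.2085] [-0.1285  0.874  -0.0474] 1.000964501938387
15047 0.05657484929147756 mid [0.5953 0.0043] ext [0.0882 0.0565] ((595.0079956054688, 3.965667963027954), 44.95586013793945)
[(0.89, array([0.593 , 0.0126, 0.0555]))]
```

View pics/j6m.png

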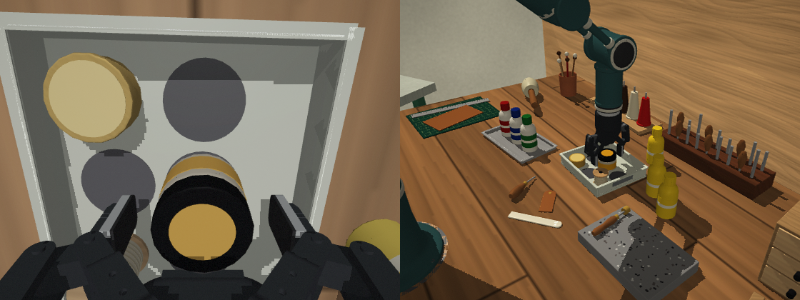

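The jar is centred between the fingers, clear of the spool and tin. Close.

{"method": "jog_arm", "body": {
  "turn": [
    [0,0,0],
    [0,0,0],
    [0,0,0],
    [0,0,0],
    [0,0,0]
  ],
  "slide": [
    [0,0,0],
    [0,0,0],
    [0,0,0],
    [0,0,0],
    [0,0,0]
  ],
  "grip": [75,50,50,50,50]
}}

```text
time: 21.9
tool_pos: [0.5961, 0.003, 0.0351]
tcp_rot: [-1.208, 1.208, -1.21]
wrist_force: [-0.4, 0.7, 6.5]
width: 0.643
```

{"method": "jog_arm", "body": {
  "turn": [
    [0,0,0],
    [0,0,0],
    [0,0,0],
    [0,0,0],
    [0,0,0]
  ],
  "slide": [
    [0,-4,0],
    [0,-14,0],
    [0,-32,0],
    [0,-32,0],
    [0,-28,0]
  ],
  "grip": [50,50,50,50,50]
}}

```text
time: 22.4
tool_pos: [0.5954, 0.003, 0.1462]
tcp_rot: [-1.209, 1.209, -1.209]
wrist_force: [0.2, 0.0, -1.5]
width: 0.646
```

{"method": "jog_arm", "body": {
  "turn": [
    [0,0,0],
    [0,0,0]
  ],
  "slide": [
    [0,-10,0],
    [0,0,0]
  ],
  "grip": [50,50]
}}

```text
time: 22.6
tool_pos: [0.5968, 0.0029, 0.1566]
tcp_rot: [-1.206, 1.206, -1.211]
wrist_force: [-0.3, 0.0, -1.3]
width: 0.647
```

{"method": "jog_arm", "body": {
  "turn": [
    [0,0,0],
    [0,0,0],
    [0,0,0],
    [0,0,0],
    [0,0,0]
  ],
  "slide": [
    [0,0,-20],
    [5,0,-38],
    [15,0,-40],
    [30,0,-32],
    [38,0,-20]
  ],
  "grip": [50,50,50,50,50]
}}

```text
time: 23.1
tool_pos: [0.4411, -0.0841, 0.1514]
tcp_rot: [-1.213, 1.212, -1.203]
wrist_force: [0.9, -0.5, -1.3]
width: 0.647
```

{"method": "jog_arm", "body": {
  "turn": [
    [0,0,0],
    [0,0,0],
    [0,0,0],
    [0,0,0],
    [0,0,0]
  ],
  "slide": [
    [42,0,0],
    [42,0,0],
    [42,0,0],
    [42,0,0],
    [40,0,0]
  ],
  "grip": [50,50,50,50,50]
}}

```text
time: 23.6
tool_pos: [0.4438, -0.2939, 0.1519]
tcp_rot: [-1.209, 1.213, -1.206]
wrist_force: [1.1, -0.0, -3.3]
width: 0.642
```

{"method": "jog_arm", "body": {
  "turn": [
    [0,0,0],
    [0,0,0],
    [0,0,0],
    [0,0,0]
  ],
  "slide": [
    [27,0,0],
    [10,0,0],
    [0,0,0],
    [0,0,0]
  ],
  "grip": [50,50,50,50]
}}

```text
time: 24.0
tool_pos: [0.4447, -0.3285, 0.1528]
tcp_rot: [-1.209, 1.212, -1.206]
wrist_force: [-0.5, 0.7, -1.5]
width: 0.646
```

```bash
python3 jar.py j7 .445 -.33 .17
```

```text
24.0 [ 0.4447 -0.3285  0.1528] [-1.2089  1.212  -1.2064] [-0.4542  0.7002 -1.5118] 0.6458668309962535
14507 0.174249842238244 mid [ 0.4451 -0.3271] ext [0.0823 0.0561] ((444.92144775390625, -322.5423889160156), 41.15496826171875)
[(0.78, array([ 0.4445, -0.3181,  0.1759]))]
```

View pics/j7m.png

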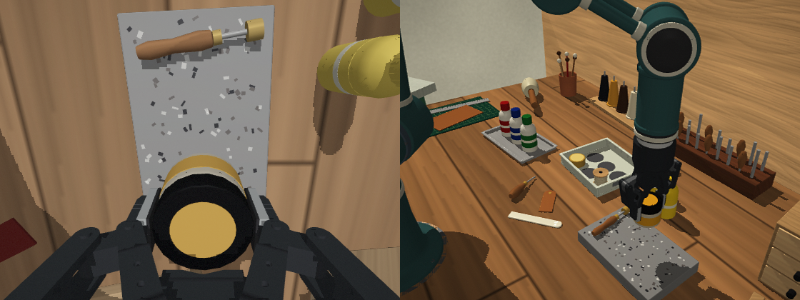

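{"method": "jog_arm", "body": {
  "turn": [
    [0,0,0],
    [0,0,0],
    [0,0,0],
    [0,0,0],
    [0,0,0]
  ],
  "slide": [
    [0,18,0],
    [0,28,0],
    [0,25,0],
    [0,13,0],
    [0,5,0]
  ],
  "grip": [50,50,50,50,50]
}}

```text
time: 24.65
tool_pos: [0.4447, -0.3284, 0.0638]
tcp_rot: [-1.21, 1.211, -1.206]
wrist_force: [0.7, -0.4, -1.6]
width: 0.646
```

{"method": "jog_arm", "body": {
  "turn": [
    [0,0,0],
    [0,0,0],
    [0,0,0],
    [0,0,0]
  ],
  "slide": [
    [0,1,0],
    [0,1,0],
    [0,1,0],
    [0,0,0]
  ],
  "grip": [50,50,50,50]
}}

```text
time: 25.05
tool_pos: [0.4461, -0.3305, 0.0632]
tcp_rot: [-1.209, 1.208, -1.211]
wrist_force: [-0.3, -0.2, -1.3]
width: 0.647
```

{"method": "jog_arm", "body": {
  "turn": [
    [0,0,0],
    [0,0,0]
  ],
  "slide": [
    [0,1,0],
    [0,0,0]
  ],
  "grip": [50,50]
}}

```text
time: 25.25
tool_pos: [0.4456, -0.3302, 0.0615]
tcp_rot: [-1.209, 1.209, -1.21]
wrist_force: [-0.3, -1.0, -1.1]
width: 0.651
```

{"method": "jog_arm", "body": {
  "turn": [
    [0,0,0],
    [0,0,0],
    [0,0,0]
  ],
  "slide": [
    [0,1,0],
    [0,1,0],
    [0,0,0]
  ],
  "grip": [50,50,50]
}}

```text
time: 25.55
tool_pos: [0.4454, -0.33, 0.0591]
tcp_rot: [-1.209, 1.209, -1.209]
wrist_force: [0.0, -0.4, -2.5]
width: 0.645
```

{"method": "jog_arm", "body": {
  "turn": [
    [0,0,0],
    [0,0,0]
  ],
  "slide": [
    [0,1,0],
    [0,0,0]
  ],
  "grip": [50,50]
}}

```text
time: 25.75
tool_pos: [0.4455, -0.33, 0.0591]
tcp_rot: [-1.209, 1.209, -1.209]
wrist_force: [-2.4, 2.1, 4.2]
width: 0.645
```

{"method": "jog_arm", "body": {
  "turn": [
    [0,0,0],
    [0,0,0],
    [0,0,0],
    [0,0,0],
    [0,0,0]
  ],
  "slide": [
    [0,-1,0],
    [0,0,0],
    [0,0,0],
    [0,0,0],
    [0,-10,0]
  ],
  "grip": [75,95,95,95,95]
}}

```text
time: 26.25
tool_pos: [0.4444, -0.3291, 0.0681]
tcp_rot: [-1.21, 1.212, -1.206]
wrist_force: [0.2, -0.1, 0.7]
width: 0.948
```

{"method": "jog_arm", "body": {
  "turn": [
    [0,0,0],
    [0,0,0],
    [0,0,0],
    [0,0,0],
    [0,0,0]
  ],
  "slide": [
    [0,-25,0],
    [0,-40,0],
    [0,-42,0],
    [0,-22,0],
    [0,0,0]
  ],
  "grip": [95,95,95,95,95]
}}

```text
time: 26.75
tool_pos: [0.4481, -0.332, 0.2041]
tcp_rot: [-1.208, 1.201, -1.217]
wrist_force: [1.0, -0.5, 0.2]
width: 0.95
```

```bash
python3 jar.py j8 .445 -.33 .08
```

```text
26.75 [ 0.4481 -0.332   0.2041] [-1.2082  1.2005 -1.2174] [ 0.9896 -0.4803  0.2102] 0.9497512093215636
3532 0.08060068222723944 mid [ 0.4459 -0.3291] ext [0.0553 0.0554] ((445.869140625, -329.45953369140625), 27.84455108642578)
[(0.7, array([ 0.4469, -0.3288,  0.0789]))]
```

View pics/j8m.png

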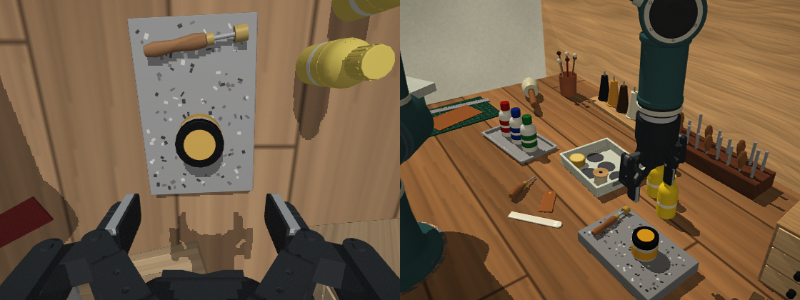

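The jar stands flat on the slab, lid top at 0.0806 and centred at (0.446, −0.329), and the roller is untouched. Next, back to the tray for green.

{"method": "jog_arm", "body": {
  "turn": [
    [0,0,0],
    [0,0,0],
    [0,0,0],
    [0,0,0],
    [0,0,0]
  ],
  "slide": [
    [-25,0,0],
    [-45,0,0],
    [-45,0,0],
    [-45,0,0],
    [-45,0,0]
  ],
  "grip": [75,75,75,75,75]
}}

```text
time: 27.4
tool_pos: [0.4437, -0.123, 0.1959]
tcp_rot: [-1.211, 1.213, -1.207]
wrist_force: [0.1, 0.0, 0.6]
width: 0.753
```

{"method": "jog_arm", "body": {
  "turn": [
    [0,0,0],
    [0,0,0],
    [0,0,0],
    [0,0,0],
    [0,0,0]
  ],
  "slide": [
    [-45,0,0],
    [-45,0,2],
    [-45,0,3],
    [-45,0,3],
    [-45,0,3]
  ],
  "grip": [75,75,75,75,75]
}}

```text
time: 27.9
tool_pos: [0.4548, 0.1016, 0.1962]
tcp_rot: [-1.212, 1.212, -1.208]
wrist_force: [0.6, 0.2, 0.4]
width: 0.753
```

{"method": "jog_arm", "body": {
  "turn": [
    [0,0,0],
    [0,0,0],
    [0,0,0],
    [0,0,0],
    [0,0,0]
  ],
  "slide": [
    [-45,0,0],
    [-45,0,0],
    [-40,0,0],
    [0,0,0],
    [0,0,0]
  ],
  "grip": [75,75,75,75,75]
}}

```text
time: 28.4
tool_pos: [0.455, 0.2301, 0.1961]
tcp_rot: [-1.215, 1.209, -1.207]
wrist_force: [-0.7, -0.2, -0.2]
width: 0.757
```

```bash
cat > t.py <<'E'
from h import *
import sys
np.set_printoptions(precision=4,suppress=True)
s=bot.read_state();print(s['time'],s['tool_pos'],s['tcp_rot'],s['wrist_force'],s['width'])
n=sys.argv[1]
p=shot('wrist',n+'w.png'); 
for k,v in caps(p,(.35,.72,-.12,.45)).items(): print(k,v)
shot('side',n+'s.png')
a=cv2.imread('pics/'+n+'w.png');b=cv2.imread('pics/'+n+'s.png');cv2.imwrite('pics/'+n+'m.png',cv2.resize(np.hstack([a,b]),(800,300)))
E
python3 t.py t9
```

```text
28.4 [0.455  0.2301 0.1961] [-1.2149  1.209  -1.2071] [-0.6899 -0.1778 -0.2007] 0.7567702912250728
red (453, 331, np.float64(0.1244), array([0.4399, 0.359 ]), array([0.4395, 0.3703]))
blue (1827, 5, np.float64(0.1246), array([0.4475, 0.3025]), None)
green (1296, 249, np.float64(0.1244), array([0.4551, 0.2369]), array([0.4551, 0.2361]))
```

View pics/t9m.png

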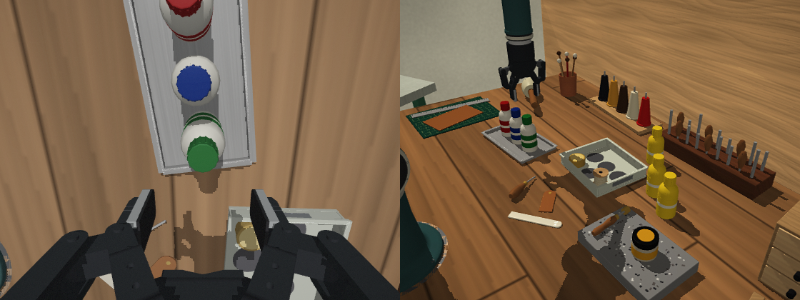

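{"method": "jog_arm", "body": {
  "turn": [
    [0,0,0],
    [0,0,0],
    [0,0,0],
    [0,0,0],
    [0,0,0]
  ],
  "slide": [
    [-4,20,1],
    [0,28,0],
    [0,24,0],
    [0,9,0],
    [0,0,0]
  ],
  "grip": [75,75,75,75,75]
}}

```text
time: 29.0
tool_pos: [0.4562, 0.2322, 0.1155]
tcp_rot: [-1.212, 1.212, -1.21]
wrist_force: [0.1, -0.3, -0.8]
width: 0.749
```

{"method": "jog_arm", "body": {
  "turn": [
    [0,0,0],
    [0,0,0]
  ],
  "slide": [
    [0,0,0],
    [0,0,0]
  ],
  "grip": [75,75]
}}

```text
time: 29.2
tool_pos: [0.4587, 0.2342, 0.1188]
tcp_rot: [-1.206, 1.208, -1.21]
wrist_force: [0.5, -0.7, 0.7]
width: 0.747
```

{"method": "jog_arm", "body": {
  "turn": [
    [0,0,0],
    [0,0,0]
  ],
  "slide": [
    [-1,1.5,-1],
    [0,0,0]
  ],
  "grip": [75,75]
}}

```text
time: 29.4
tool_pos: [0.4569, 0.2353, 0.1166]
tcp_rot: [-1.208, 1.208, -1.209]
wrist_force: [0.5, 1.0, -0.5]
width: 0.746
```

{"method": "jog_arm", "body": {
  "turn": [
    [0,0,0],
    [0,0,0]
  ],
  "slide": [
    [0,0,0],
    [0,0,0]
  ],
  "grip": [75,75]
}}

```text
time: 29.6
tool_pos: [0.4566, 0.2351, 0.116]
tcp_rot: [-1.209, 1.209, -1.209]
wrist_force: [-0.8, 0.3, 1.5]
width: 0.749
```

{"method": "jog_arm", "body": {
  "turn": [
    [0,0,0],
    [0,0,0],
    [0,0,0],
    [0,0,0],
    [0,0,0]
  ],
  "slide": [
    [0,0,0],
    [0,0,0],
    [0,0,0],
    [0,0,0],
    [0,0,0]
  ],
  "grip": [45,20,20,20,20]
}}

```text
time: 30.1
tool_pos: [0.4563, 0.235, 0.1159]
tcp_rot: [-1.209, 1.21, -1.209]
wrist_force: [-2.0, 0.3, 2.8]
width: 0.327
```

{"method": "jog_arm", "body": {
  "turn": [
    [0,0,0],
    [0,0,0],
    [0,0,0],
    [0,0,0],
    [0,0,0]
  ],
  "slide": [
    [0,-4,0],
    [0,-14,0],
    [0,-32,0],
    [0,-30,0],
    [0,0,0]
  ],
  "grip": [20,20,20,20,20]
}}

```text
time: 30.6
tool_pos: [0.46, 0.2365, 0.2019]
tcp_rot: [-1.199, 1.204, -1.211]
wrist_force: [0.4, 1.2, -0.2]
width: 0.324
```

{"method": "jog_arm", "body": {
  "turn": [
    [0,0,0],
    [0,0,0],
    [0,0,0],
    [0,0,0],
    [0,0,0]
  ],
  "slide": [
    [20,0,10],
    [35,0,17],
    [40,0,19],
    [40,0,19],
    [40,0,19]
  ],
  "grip": [20,20,20,20,20]
}}

```text
time: 31.1
tool_pos: [0.5408, 0.0585, 0.1957]
tcp_rot: [-1.209, 1.209, -1.209]
wrist_force: [0.6, 0.9, -1.7]
width: 0.325
```

{"method": "jog_arm", "body": {
  "turn": [
    [0,0,0],
    [0,0,0],
    [0,0,0],
    [0,0,0],
    [0,0,0]
  ],
  "slide": [
    [40,0,19],
    [35,0,17],
    [25,0,10],
    [14,0,6],
    [4,0,2]
  ],
  "grip": [20,20,20,20,20]
}}

```text
time: 31.6
tool_pos: [0.5947, -0.0592, 0.1954]
tcp_rot: [-1.209, 1.211, -1.21]
wrist_force: [-0.5, -0.9, -1.0]
width: 0.324
```

{"method": "jog_arm", "body": {
  "turn": [
    [0,0,0],
    [0,0,0],
    [0,0,0]
  ],
  "slide": [
    [0,0,0],
    [0,0,0],
    [0,0,0]
  ],
  "grip": [20,20,20]
}}

```text
time: 31.9
tool_pos: [0.594, -0.0567, 0.1958]
tcp_rot: [-1.21, 1.208, -1.208]
wrist_force: [0.0, 0.5, 0.2]
width: 0.321
```

{"method": "jog_arm", "body": {
  "turn": [
    [0,0,0],
    [0,0,0],
    [0,0,0],
    [0,0,0],
    [0,0,0]
  ],
  "slide": [
    [0,18,0],
    [0,26,0],
    [0,20,0],
    [0,8,0],
    [0,1,0]
  ],
  "grip": [20,20,20,20,20]
}}

```text
time: 32.4
tool_pos: [0.5933, -0.0571, 0.1215]
tcp_rot: [-1.211, 1.211, -1.207]
wrist_force: [-1.1, 0.0, -0.9]
width: 0.326
```

{"method": "jog_arm", "body": {
  "turn": [
    [0,0,0],
    [0,0,0],
    [0,0,0],
    [0,0,0]
  ],
  "slide": [
    [0,0,0],
    [0,0,0],
    [0,0,0],
    [0,0,0]
  ],
  "grip": [20,20,20,20]
}}

```text
time: 32.8
tool_pos: [0.5951, -0.0581, 0.1238]
tcp_rot: [-1.208, 1.208, -1.21]
wrist_force: [0.4, 0.1, -0.1]
width: 0.325
```

```bash
python3 t.py t10
```

```text
32.8 [ 0.5951 -0.0581  0.1238] [-1.2081  1.2079 -1.2102] [ 0.3847  0.1448 -0.0992] 0.32490656598508477
red None
blue None
green (3028, 985, np.float64(0.1323), array([ 0.5956, -0.056 ]), array([ 0.5955, -0.0571]))
```

View pics/t10m.png

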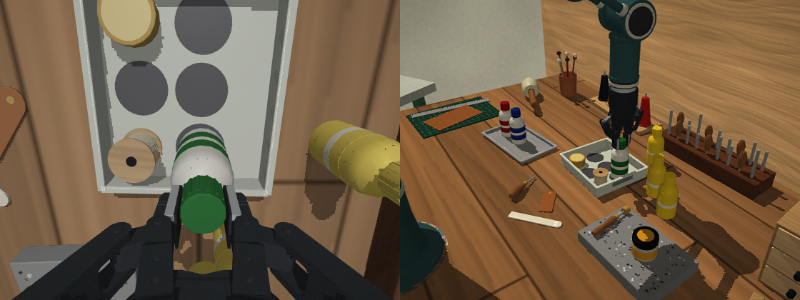

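{"method": "jog_arm", "body": {
  "turn": [
    [0,0,0],
    [0,0,0],
    [0,0,0],
    [0,0,0],
    [0,0,0]
  ],
  "slide": [
    [0,1,-1],
    [0,1,0],
    [0,1,0],
    [0,1,0],
    [0,0,0]
  ],
  "grip": [20,20,20,20,20]
}}

```text
time: 33.4
tool_pos: [0.5934, -0.058, 0.1189]
tcp_rot: [-1.209, 1.209, -1.209]
wrist_force: [-0.8, -0.1, 0.7]
width: 0.324
```

{"method": "jog_arm", "body": {
  "turn": [
    [0,0,0],
    [0,0,0]
  ],
  "slide": [
    [0,1,0],
    [0,0,0]
  ],
  "grip": [20,20]
}}

```text
time: 33.6
tool_pos: [0.5936, -0.0581, 0.1189]
tcp_rot: [-1.209, 1.209, -1.209]
wrist_force: [-2.5, -0.2, 5.6]
width: 0.332
```

{"method": "jog_arm", "body": {
  "turn": [
    [0,0,0],
    [0,0,0],
    [0,0,0],
    [0,0,0],
    [0,0,0]
  ],
  "slide": [
    [0,-1,0],
    [0,0,0],
    [0,0,0],
    [0,-8,0],
    [0,-20,0]
  ],
  "grip": [40,60,75,75,75]
}}

```text
time: 34.1
tool_pos: [0.5917, -0.0577, 0.145]
tcp_rot: [-1.212, 1.213, -1.206]
wrist_force: [-0.5, -0.7, -0.3]
width: 0.749
```

{"method": "jog_arm", "body": {
  "turn": [
    [0,0,0],
    [0,0,0],
    [0,0,0],
    [0,0,0],
    [0,0,0]
  ],
  "slide": [
    [0,-45,0],
    [-36,-8,-14],
    [-43,0,-18],
    [-43,0,-18],
    [-43,0,-18]
  ],
  "grip": [75,75,75,75,75]
}}

```text
time: 34.6
tool_pos: [0.525, 0.1083, 0.2007]
tcp_rot: [-1.207, 1.209, -1.21]
wrist_force: [1.1, 0.4, 0.4]
width: 0.753
```

{"method": "jog_arm", "body": {
  "turn": [
    [0,0,0],
    [0,0,0],
    [0,0,0],
    [0,0,0],
    [0,0,0]
  ],
  "slide": [
    [-43,0,-18],
    [-43,0,-18],
    [-43,0,-18],
    [-43,0,-16],
    [-23,0,-8]
  ],
  "grip": [75,75,75,75,75]
}}

```text
time: 35.1
tool_pos: [0.4461, 0.305, 0.2006]
tcp_rot: [-1.209, 1.208, -1.207]
wrist_force: [1.1, -0.3, -0.1]
width: 0.745
```

{"method": "jog_arm", "body": {
  "turn": [
    [0,0,0],
    [0,0,0],
    [0,0,0]
  ],
  "slide": [
    [0,0,0],
    [0,0,0],
    [0,0,0]
  ],
  "grip": [75,75,75]
}}

```text
time: 35.4
tool_pos: [0.4478, 0.3012, 0.1999]
tcp_rot: [-1.209, 1.209, -1.21]
wrist_force: [0.7, 0.2, -0.5]
width: 0.752
```

```bash
python3 t.py t11
```

```text
35.4 [0.4478 0.3012 0.1999] [-1.2091  1.2093 -1.21  ] [ 0.6607  0.1758 -0.4616] 0.7519099891025617
red (1746, 5, np.float64(0.1246), array([0.4396, 0.3704]), None)
blue (1316, 289, np.float64(0.1244), array([0.4476, 0.303 ]), array([0.4475, 0.3021]))
green None
```

View pics/t11m.png

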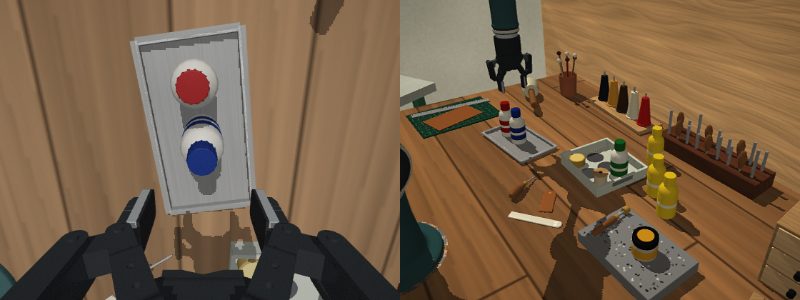

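Green is back in the caddy, upright. Now blue.

{"method": "jog_arm", "body": {
  "turn": [
    [0,0,0],
    [0,0,0],
    [0,0,0],
    [0,0,0],
    [0,0,0]
  ],
  "slide": [
    [0,20,0],
    [0,29,0],
    [0,25,0],
    [0,10,0],
    [0,0,0]
  ],
  "grip": [75,75,75,75,75]
}}

```text
time: 36.0
tool_pos: [0.4466, 0.3005, 0.114]
tcp_rot: [-1.213, 1.212, -1.21]
wrist_force: [-0.2, 0.1, 0.1]
width: 0.751
```

{"method": "jog_arm", "body": {
  "turn": [
    [0,0,0],
    [0,0,0],
    [0,0,0],
    [0,0,0]
  ],
  "slide": [
    [0,0,0],
    [0,0,0],
    [0,0,0],
    [0,0,0]
  ],
  "grip": [75,75,75,75]
}}

```text
time: 36.4
tool_pos: [0.4481, 0.3024, 0.1169]
tcp_rot: [-1.207, 1.208, -1.209]
wrist_force: [0.5, -0.5, -0.3]
width: 0.754
```

{"method": "jog_arm", "body": {
  "turn": [
    [0,0,0],
    [0,0,0],
    [0,0,0],
    [0,0,0],
    [0,0,0]
  ],
  "slide": [
    [0,0,0],
    [0,0,0],
    [0,0,0],
    [0,0,0],
    [0,0,0]
  ],
  "grip": [45,20,20,20,20]
}}

```text
time: 36.9
tool_pos: [0.4476, 0.3022, 0.1161]
tcp_rot: [-1.209, 1.209, -1.209]
wrist_force: [-1.3, 0.1, 3.0]
width: 0.326
```

{"method": "jog_arm", "body": {
  "turn": [
    [0,0,0],
    [0,0,0],
    [0,0,0],
    [0,0,0],
    [0,0,0]
  ],
  "slide": [
    [0,-4,0],
    [0,-14,0],
    [0,-32,0],
    [0,-30,0],
    [0,0,0]
  ],
  "grip": [20,20,20,20,20]
}}

```text
time: 37.4
tool_pos: [0.4506, 0.3038, 0.2019]
tcp_rot: [-1.199, 1.205, -1.209]
wrist_force: [0.6, 0.4, 0.2]
width: 0.32
```

{"method": "jog_arm", "body": {
  "turn": [
    [0,0,0],
    [0,0,0],
    [0,0,0],
    [0,0,0],
    [0,0,0]
  ],
  "slide": [
    [20,0,5],
    [35,0,10],
    [40,0,12],
    [40,0,12],
    [40,0,12]
  ],
  "grip": [20,20,20,20,20]
}}

```text
time: 37.9
tool_pos: [0.4983, 0.1255, 0.1955]
tcp_rot: [-1.21, 1.209, -1.209]
wrist_force: [1.5, -0.8, -0.9]
width: 0.323
```

{"method": "jog_arm", "body": {
  "turn": [
    [0,0,0],
    [0,0,0],
    [0,0,0],
    [0,0,0],
    [0,0,0]
  ],
  "slide": [
    [40,0,12],
    [35,0,10],
    [25,0,7],
    [14,0,3],
    [5,0,2]
  ],
  "grip": [20,20,20,20,20]
}}

```text
time: 38.4
tool_pos: [0.5322, 0.0069, 0.1954]
tcp_rot: [-1.209, 1.211, -1.21]
wrist_force: [0.2, 1.3, -1.1]
width: 0.32
```

{"method": "jog_arm", "body": {
  "turn": [
    [0,0,0],
    [0,0,0],
    [0,0,0],
    [0,0,0],
    [0,0,0]
  ],
  "slide": [
    [0,0,0],
    [0,18,0],
    [0,28,0],
    [0,20,0],
    [0,7,0]
  ],
  "grip": [20,20,20,20,20]
}}

```text
time: 38.9
tool_pos: [0.5301, 0.0096, 0.1202]
tcp_rot: [-1.213, 1.212, -1.205]
wrist_force: [-0.3, 0.3, -1.9]
width: 0.324
```

{"method": "jog_arm", "body": {
  "turn": [
    [0,0,0],
    [0,0,0],
    [0,0,0],
    [0,0,0]
  ],
  "slide": [
    [0,0,0],
    [0,0,0],
    [0,0,0],
    [0,0,0]
  ],
  "grip": [20,20,20,20]
}}

```text
time: 39.3
tool_pos: [0.5335, 0.0081, 0.1241]
tcp_rot: [-1.207, 1.207, -1.21]
wrist_force: [0.5, 0.2, -0.7]
width: 0.326
```

```bash
python3 t.py t12
```

```text
39.3 [0.5335 0.0081 0.1241] [-1.2075  1.2073 -1.2103] [ 0.5011  0.1808 -0.7068] 0.3255309690568423
red None
blue (3054, 1067, np.float64(0.1323), array([0.534 , 0.0092]), array([0.5339, 0.0081]))
green (591, 26, np.float64(0.1272), array([ 0.5898, -0.0562]), array([ 0.568 , -0.0448]))
```

View pics/t12m.png

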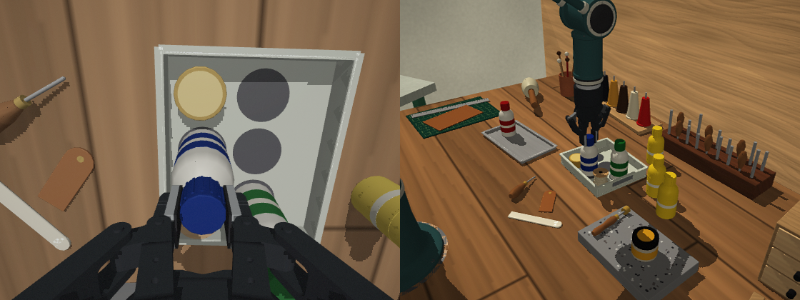

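{"method": "jog_arm", "body": {
  "turn": [
    [0,0,0],
    [0,0,0],
    [0,0,0],
    [0,0,0],
    [0,0,0]
  ],
  "slide": [
    [0,1,-1],
    [0,1,0],
    [0,1,0],
    [0,1,0],
    [0,0,0]
  ],
  "grip": [20,20,20,20,20]
}}

```text
time: 39.9
tool_pos: [0.5315, 0.008, 0.1191]
tcp_rot: [-1.209, 1.209, -1.209]
wrist_force: [-1.3, -0.6, 3.3]
width: 0.323
```

{"method": "jog_arm", "body": {
  "turn": [
    [0,0,0],
    [0,0,0]
  ],
  "slide": [
    [0,1,0],
    [0,0,0]
  ],
  "grip": [20,20]
}}

```text
time: 40.1
tool_pos: [0.5317, 0.008, 0.1191]
tcp_rot: [-1.209, 1.209, -1.209]
wrist_force: [-3.3, 0.3, 8.7]
width: 0.323
```

{"method": "jog_arm", "body": {
  "turn": [
    [0,0,0],
    [0,0,0],
    [0,0,0],
    [0,0,0],
    [0,0,0]
  ],
  "slide": [
    [0,-1,0],
    [0,0,0],
    [0,0,0],
    [0,-8,0],
    [0,-20,0]
  ],
  "grip": [40,60,75,75,75]
}}

```text
time: 40.6
tool_pos: [0.5297, 0.0081, 0.1452]
tcp_rot: [-1.213, 1.213, -1.207]
wrist_force: [0.8, -0.0, 0.6]
width: 0.749
```

{"method": "jog_arm", "body": {
  "turn": [
    [0,0,0],
    [0,0,0],
    [0,0,0],
    [0,0,0],
    [0,0,0]
  ],
  "slide": [
    [0,-45,0],
    [-36,-8,-8],
    [-43,0,-12],
    [-43,0,-12],
    [-43,0,-12]
  ],
  "grip": [75,75,75,75,75]
}}

```text
time: 41.1
tool_pos: [0.4872, 0.1744, 0.2007]
tcp_rot: [-1.207, 1.209, -1.21]
wrist_force: [0.5, -0.0, 0.2]
width: 0.747
```

{"method": "jog_arm", "body": {
  "turn": [
    [0,0,0],
    [0,0,0],
    [0,0,0],
    [0,0,0],
    [0,0,0]
  ],
  "slide": [
    [-43,0,-12],
    [-43,0,-12],
    [-43,0,-11],
    [-43,0,-8],
    [-25.5,0,-4]
  ],
  "grip": [75,75,75,75,75]
}}

```text
time: 41.6
tool_pos: [0.4395, 0.3736, 0.2004]
tcp_rot: [-1.209, 1.208, -1.207]
wrist_force: [1.0, -0.7, -0.5]
width: 0.748
```

{"method": "jog_arm", "body": {
  "turn": [
    [0,0,0],
    [0,0,0],
    [0,0,0]
  ],
  "slide": [
    [0,0,0],
    [0,0,0],
    [0,0,0]
  ],
  "grip": [75,75,75]
}}

```text
time: 41.9
tool_pos: [0.4406, 0.3695, 0.1998]
tcp_rot: [-1.21, 1.209, -1.21]
wrist_force: [0.7, 0.1, 0.4]
width: 0.747
```

```bash
python3 t.py t13
```

```text
41.9 [0.4406 0.3695 0.1998] [-1.2097  1.2094 -1.21  ] [0.65   0.0654 0.3892] 0.7474208425983686
red (1325, 284, np.float64(0.1244), array([0.4397, 0.3711]), array([0.4397, 0.3703]))
blue None
green None
```

View pics/t13m.png

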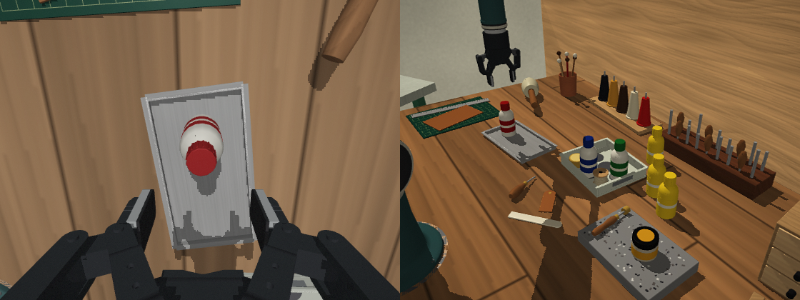

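Blue and green are back in place. Now red.

{"method": "jog_arm", "body": {
  "turn": [
    [0,0,0],
    [0,0,0],
    [0,0,0],
    [0,0,0],
    [0,0,0]
  ],
  "slide": [
    [0,20,0],
    [0,29,0],
    [0,25,0],
    [0,10,0],
    [0,0,0]
  ],
  "grip": [75,75,75,75,75]
}}

```text
time: 42.5
tool_pos: [0.4396, 0.3688, 0.1141]
tcp_rot: [-1.213, 1.211, -1.21]
wrist_force: [-0.6, -0.5, 1.3]
width: 0.747
```

{"method": "jog_arm", "body": {
  "turn": [
    [0,0,0],
    [0,0,0],
    [0,0,0],
    [0,0,0]
  ],
  "slide": [
    [0,0,0],
    [0,0,0],
    [0,0,0],
    [0,0,0]
  ],
  "grip": [75,75,75,75]
}}

```text
time: 42.9
tool_pos: [0.4411, 0.371, 0.1169]
tcp_rot: [-1.207, 1.209, -1.209]
wrist_force: [0.2, -0.5, -0.1]
width: 0.756
```

{"method": "jog_arm", "body": {
  "turn": [
    [0,0,0],
    [0,0,0],
    [0,0,0],
    [0,0,0],
    [0,0,0]
  ],
  "slide": [
    [0,0,0],
    [0,0,0],
    [0,0,0],
    [0,0,0],
    [0,0,0]
  ],
  "grip": [45,20,20,20,20]
}}

```text
time: 43.4
tool_pos: [0.4404, 0.3706, 0.1161]
tcp_rot: [-1.209, 1.209, -1.209]
wrist_force: [-1.6, -0.8, 2.8]
width: 0.323
```

{"method": "jog_arm", "body": {
  "turn": [
    [0,0,0],
    [0,0,0],
    [0,0,0],
    [0,0,0],
    [0,0,0]
  ],
  "slide": [
    [0,-4,0],
    [0,-14,0],
    [0,-32,0],
    [0,-30,0],
    [0,0,0]
  ],
  "grip": [20,20,20,20,20]
}}

```text
time: 43.9
tool_pos: [0.4436, 0.3727, 0.2021]
tcp_rot: [-1.198, 1.206, -1.209]
wrist_force: [1.2, 0.9, -1.4]
width: 0.322
```

{"method": "jog_arm", "body": {
  "turn": [
    [0,0,0],
    [0,0,0],
    [0,0,0],
    [0,0,0],
    [0,0,0]
  ],
  "slide": [
    [20,0,12],
    [35,0,20],
    [40,0,22],
    [40,0,22],
    [40,0,20]
  ],
  "grip": [20,20,20,20,20]
}}

```text
time: 44.4
tool_pos: [0.5369, 0.1938, 0.1954]
tcp_rot: [-1.21, 1.209, -1.209]
wrist_force: [0.1, 0.7, -0.9]
width: 0.325
```

{"method": "jog_arm", "body": {
  "turn": [
    [0,0,0],
    [0,0,0],
    [0,0,0],
    [0,0,0],
    [0,0,0]
  ],
  "slide": [
    [40,0,20],
    [37,0,18],
    [28,0,12],
    [18,0,8],
    [7.5,0,4]
  ],
  "grip": [20,20,20,20,20]
}}

```text
time: 44.9
tool_pos: [0.5988, 0.0629, 0.1951]
tcp_rot: [-1.209, 1.211, -1.211]
wrist_force: [0.3, 0.8, -0.9]
width: 0.321
```

{"method": "jog_arm", "body": {
  "turn": [
    [0,0,0],
    [0,0,0],
    [0,0,0],
    [0,0,0],
    [0,0,0]
  ],
  "slide": [
    [0,0,0],
    [0,18,0],
    [0,28,0],
    [0,20,0],
    [0,7,0]
  ],
  "grip": [20,20,20,20,20]
}}

```text
time: 45.4
tool_pos: [0.5958, 0.0663, 0.1198]
tcp_rot: [-1.214, 1.212, -1.206]
wrist_force: [-1.2, 0.5, -2.5]
width: 0.325
```

{"method": "jog_arm", "body": {
  "turn": [
    [0,0,0],
    [0,0,0],
    [0,0,0],
    [0,0,0]
  ],
  "slide": [
    [0,0,0],
    [0,0,0],
    [0,0,0],
    [0,0,0]
  ],
  "grip": [20,20,20,20]
}}

```text
time: 45.8
tool_pos: [0.5995, 0.0652, 0.1243]
tcp_rot: [-1.207, 1.207, -1.21]
wrist_force: [0.5, -0.0, -0.6]
width: 0.323
```

```bash
python3 t.py t14
```

```text
45.8 [0.5995 0.0652 0.1243] [-1.2072  1.2073 -1.2102] [ 0.5159 -0.0288 -0.6477] 0.3226816869417701
red (3063, 1058, np.float64(0.1326), array([0.6   , 0.0659]), array([0.6   , 0.0649]))
blue (138, 2, np.float64(0.1271), array([0.538 , 0.0095]), None)
green None
```

View pics/t14m.png

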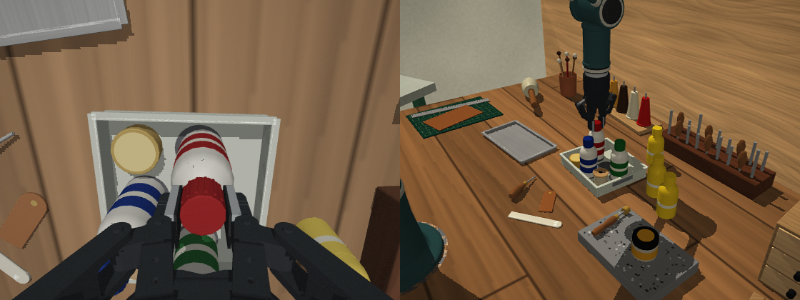

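{"method": "jog_arm", "body": {
  "turn": [
    [0,0,0],
    [0,0,0],
    [0,0,0],
    [0,0,0],
    [0,0,0]
  ],
  "slide": [
    [0,1,-1],
    [0,1,0],
    [0,1,0],
    [0,1,0],
    [0,0,0]
  ],
  "grip": [20,20,20,20,20]
}}

```text
time: 46.4
tool_pos: [0.5975, 0.065, 0.1191]
tcp_rot: [-1.209, 1.209, -1.209]
wrist_force: [-2.0, -0.3, 2.3]
width: 0.325
```

{"method": "jog_arm", "body": {
  "turn": [
    [0,0,0],
    [0,0,0]
  ],
  "slide": [
    [0,1,0],
    [0,0,0]
  ],
  "grip": [20,20]
}}

```text
time: 46.6
tool_pos: [0.5976, 0.065, 0.1191]
tcp_rot: [-1.209, 1.209, -1.209]
wrist_force: [-3.5, -0.5, 6.6]
width: 0.322
```

Release, then return to the start viewpoint for a like-for-like comparison.

{"method": "jog_arm", "body": {
  "turn": [
    [0,0,0],
    [0,0,0],
    [0,0,0],
    [0,0,0],
    [0,0,0]
  ],
  "slide": [
    [0,-1,0],
    [0,0,0],
    [0,0,0],
    [0,-8,0],
    [0,-20,0]
  ],
  "grip": [40,60,75,75,75]
}}

```text
time: 47.1
tool_pos: [0.5957, 0.0648, 0.145]
tcp_rot: [-1.213, 1.213, -1.207]
wrist_force: [0.7, 0.1, -0.3]
width: 0.753
```

{"method": "jog_arm", "body": {
  "turn": [
    [0,0,0],
    [0,0,0],
    [0,0,0],
    [0,0,0],
    [0,0,0]
  ],
  "slide": [
    [0,-40,0],
    [0,-40,0],
    [22,-20,26],
    [22,0,26],
    [21,0,25]
  ],
  "grip": [75,75,75,75,75]
}}

```text
time: 47.6
tool_pos: [0.6763, -0.0006, 0.2495]
tcp_rot: [-1.207, 1.206, -1.211]
wrist_force: [0.1, 0.5, 0.4]
width: 0.75
```

{"method": "jog_arm", "body": {
  "turn": [
    [0,0,0],
    [0,0,0],
    [0,0,0],
    [0,0,0],
    [0,0,0]
  ],
  "slide": [
    [0,0,0],
    [0,0,0],
    [0,0,0],
    [0,0,0],
    [0,0,0]
  ],
  "grip": [100,100,100,100,100]
}}

```text
time: 48.1
tool_pos: [0.6739, 0.0007, 0.2469]
tcp_rot: [-1.21, 1.209, -1.208]
wrist_force: [-1.2, 0.2, -0.8]
width: 1.005
```

```bash
python3 t.py t15
python3 - <<'E'
from h import *
np.set_printoptions(precision=4,suppress=True)
for c in ['scene','wrist']:
    p=shot(c,c+'F.png')
    for t in ['wax_tin','thread_spool','edge_roller','paint_jar']:
        print(c,t,[(round(r['conf'],2),w(p,r['xyz']).round(4)) for r in nets.search_frame(t,p)][:1])
E
```

```text
48.1 [0.6739 0.0007 0.2469] [-1.2096  1.2087 -1.2084] [-1.1958  0.1582 -0.7847] 1.0046115132676483
red (1187, 205, np.float64(0.1277), array([0.5978, 0.065 ]), array([0.597 , 0.0648]))
blue (983, 417, np.float64(0.1274), array([0.5329, 0.0088]), array([0.532, 0.008]))
green (544, 292, np.float64(0.1273), array([ 0.5937, -0.0553]), array([ 0.6039, -0.0334]))
scene wax_tin [(0.72, array([0.5348, 0.0645, 0.0242]))]
scene thread_spool [(0.61, array([ 0.5331, -0.0626,  0.0464]))]
scene edge_roller [(0.79, array([ 0.4505, -0.2233,  0.0439]))]
scene paint_jar [(0.67, array([ 0.4538, -0.3295,  0.0787]))]
wrist wax_tin [(0.71, array([ 0.419 , -0.1953,  0.0259]))]
wrist thread_spool [(0.88, array([ 0.5343, -0.0501,  0.0513]))]
wrist edge_roller []
wrist paint_jar [(0.7, array([ 0.446 , -0.3037,  0.0552]))]
```

View pics/t15m.png

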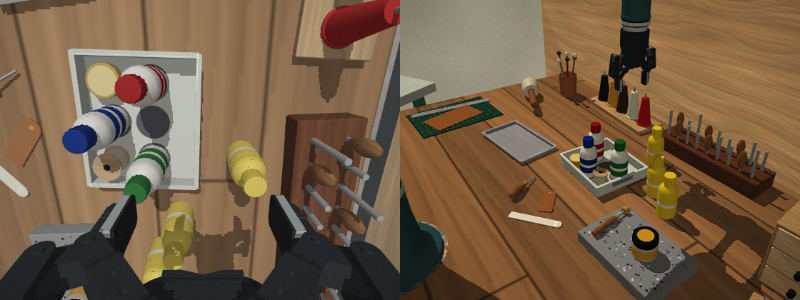

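View pics/sceneF.png

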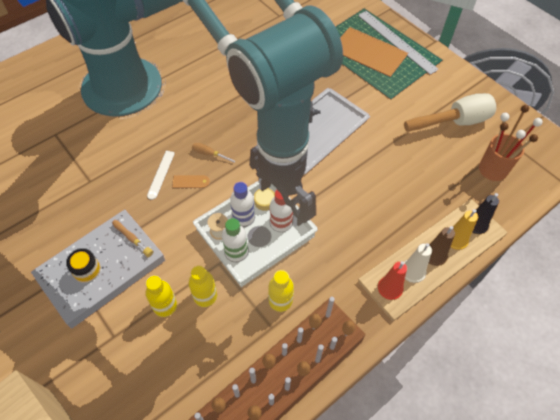

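From the same viewpoint as at the start, the caps are within about 1 mm of their original positions: blue (240,200), red (280,208) and green (234,240). The jar is on the slab at (82,265), and the tin, spool and roller look unmoved. I'm handing in.

```bash
python3 -c "
from workcell import bot
print(bot.finish_job())"
```

```text
the job is handed in; nothing more can be done
None
```

The job is done and handed in at about 48 s of the 144 s allowed. I moved red, blue and green out to the drip tray, took the jar to the granite slab, then put green, blue and red back on their own pads. Each was lowered in 1 mm steps until it touched, and contact forces stayed under 10 N.

**Bottles:** seen again from the starting viewpoint, each cap's position and height is within about 1 mm of where it began, and all three stand upright.

**Jar:** it stands upright on the slab at about (0.446, -0.329), with its lid at the expected height.

**Bystanders:** the scene camera puts the wax tin, spool and edge roller within about 3 mm of their first readings, which is within the networks' 4 mm accuracy. The yellow look-alikes were never touched.

**Checks that disagreed:**
- In the last wrist picture the network reported the wax tin over by the slab. The scene camera and the picture itself both show it in its corner, so I treated that as a false detection.
- The wrist picture did not find the roller, so only the scene camera confirmed it.
- One of my two measures of the green cap (the side-surface fit) came out about 20 mm off. I relied on the cap's top, which matched, and on the picture.

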